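Seat the rinse manifold on the tube-wash station and latch it

ROBOT

A 7-joint arm with a two-finger parallel gripper is mounted at the origin on the work surface. World frame = base frame: x ahead of the robot, y to its left, z up, the work surface at z = 0. Lengths are in m, angles in rad, forces in N, time in s.
With the tool pointing down it reaches from about 0.425 to 0.925 m from the base axis. Payload 6.8 kg.
Tool frame: the origin (TCP) lies midway between the tips of the shut fingers; the grasp point (between the pads) lies 19 mm behind it; z points along the fingers, y is the direction in which the jaws open and shut (so a half turn about z gives the same grasp; the last joint's range is limited). The gripper opens to 85 mm and grips with 20 to 120 N. Pads are 22 mm wide; open, the fingers measure 114 mm over their backs; the gripper's body (76 mm by 85 mm) begins 54 mm behind the grasp point. The pads swing forward as they close: fully open they stand 13 mm farther back than shut.
Start: joints at [1.224, 0.477, 0.022, 1.555, -0.011, 1.109, -0.083], TCP at [0.16, -0.656, 0.231] pointing down, gripper open.
Joint ranges: [-2.96, 2.96], [-0.34, 2.1], [-1.41, 1.46], [0.24, 2.44], [-1.37, 4.51], [0.17, 1.92], [-2.96, 2.96]. Speed limits (rad/s): [2.39, 2.39, 3.14, 3.14, 3.14, 3.14, 3.14].

INTERFACE

Orientations are given as a unit quaternion [w, x, y, z].
In Python, from station import status, eyes, workorder gives the robot as it stands. The module is installed in compiled form; this text tells all that it offers.
- The arm moves only by the shell command python3 -m jog 'ROWS' [FORCE]. ROWS is text: rows parted by semicolons, each of 7 numbers parted by spaces: the shift along the tool's x, y, z in m, then the turn, a rotation vector about the tool's x, y, z in degrees, then the finger opening in m, from 0 to 0.0854. In form: dx dy dz rx ry rz jaw; .... A call has 1 to 5 rows; each row is the pose to reach, as a shift and turn from the pose commanded when the call began, along the tool's axes at that moment; what a row does not reach only later rows make up. A row lasts 1/10 s, in which the tool goes at most 50 mm and 8.59 degrees, less where a joint would pass 70% of its speed; a pose out of reach is approached as far as the arm can. A call with a gripper value outside its range is refused whole. The fingers move at their own pace and stop on an object; FORCE is the grip in N (left out, the last holds). Time passes only in rows, so rows that repeat a pose let the fingers close. It gives the time, the measured TCP pose, the force and the opening at its end, in the units of the state.
- status.get_obs(): the state, without advancing time (a new reading comes with each control period).
- eyes.read_camera(name): name is "scene" or "top" or "wrist"; returns a dict with "image" (420x560x3 uint8, red, green, blue), "intrinsics" (3x3 intrinsics, pixels), "position" and "orientation" of the camera in the world. Camera axes: x right, y up, looking along -z (the intrinsics and any distortion apply to the point x, -y, -z); pixel columns grow to the right and rows downward; lengths in m; the calibration is good to about 2 mm. A picture is of the moment at which its call begins. There is no depth.
- workorder.hand_in(): hands the job in, once; it reports no verdict.
The state is a dict: "t": time; "q": joint angles; "joint_vel": joint speeds; "joint_torque": joint torques, N m; "eef_pos": TCP position; "tool_rot": TCP orientation; "contact_force": force on the tool from outside, world axes, zero at the start; "torque": the same for the moment, N m; "gripper_width": opening from 0.0 (shut) to 1.0 (fully open).
Only numpy, scipy, OpenCV 4.12 (cv2) and the standard library are available. Lean on these libraries where they do the work, as an engineer would, in place of code of your own. Each camera call takes 0.05 s, during which the arm holds its last target.

TASK

Draw the blue rinse manifold out of its leaning drain stand and lower it - do not drop it - onto the white wash station so that all five nozzles go into their wells and the bar lies fully home on the block. Then swing the orange latch over the end of the bar until it meets its stop. Leave the bottles and glassware around them standing where they are.

Things in the scene. Friction and masses are not known exactly. Their poses are not given: they have to be found in the camera images.
- manifold_grip (a point): Blue loose manifold (0.15-0.31 kg): bar 36 x 170 x 18 mm (x, y, z); below it a row along y of 5 steel nozzles, 32 mm apart, 10 mm thick, 40 mm long, last 7 mm tapered; on its middle a grip block 24 x 40 x 50 mm. Point: the grip block's centre, 43 mm above the bar's underside. z: nozzles to grip; same either way round. It starts in the drain stand, leaning 0.60 rad from upright.
- stand_seat (a point): Fixed steel drain stand, green base 140 x 220 mm. The bar rests on two rails 200 mm long, nozzles in the 14 mm gap between them. Point: middle of the gap, level with the rails' tops, 82 mm above the table; z vertical, y along the rails. The manifold leans to its -x: pull it out along (-sin 0.60, 0, cos 0.60) of this frame. Stand at most 115 mm tall.
- station_row (a point): Fixed white wash block 60 x 190 x 50 mm (x, y, z) with 5 round wells in a row along y, 32 mm apart, 14 mm wide, 45 mm deep; a grey 45 mm extension at its +y end carries the latch. Point: mouth of the middle well, on the block's top, 50 mm above the table; z up, y towards the latch. Manifold home: bar flat on the block's top, grip centre 43 mm above this point.
- latch (a joint): Angle (rad) of the orange swivel arm, about an upright pivot 112 mm along +y from station_row. 0: at its stop, arm along -y, 3 mm above the bar's end. 1.57: arm along station -x, clear of the bar. Starts open, 1.15-1.55; closes anticlockwise seen from above, with about 1 N at the knob; stays where left. A bar that is not fully home blocks it.
- latch_knob (a point): Centre of the latch's upright round orange knob: 16 mm thick, 36 mm tall, 45 mm from the pivot, standing on the arm (8 mm thick, 16 mm wide, its top 79 mm above the table). Point 97 mm, knob's top 115 mm above the table.
- beaker_mid (a point): Bystander: empty clear glass beaker, 68 mm across, 95 mm tall; the point is on its axis half-way up.
- amber_bottle_mid (a point): Bystander: brown capped bottle, 64 mm across, 140 mm tall; the point is on its axis half-way up.
- reagent_jar_mid (a point): Bystander: white jar with a blue lid, 60 mm across, 80 mm tall; the point is on its axis half-way up.
- flask_mid (a point): Bystander: green glass conical flask, 84 mm across at the foot, 124 mm tall; the point is on its axis 60 mm up.
- wash_bottle_mid (a point): Bystander: white bottle with a red cap, 68 mm across, 130 mm tall; the point is on its axis half-way up.

How it is judged:
By the outcome, as a careful person would: the job done as asked, in the order asked, and still so for the second after the job is handed in, with the robot touching nothing.
It also fails if it takes over 61 s, if anything falls off the work surface, if the arm or the gripper's body presses on something with over 40 N, if the wrist force passes 120 N, or if a joint passes its speed limit or range.

## Working session

There is one attempt and no reset: what is moved stays moved. The work goes in short steps, Python scripts to look and compute and a shell command to move; the robot and the scene stay as the last step left them, time stands still between calls to the robot, and variables do not carry over. Pictures are saved under pics/ and viewed, and the job is handed in when it is done.

```bash
ls; mkdir -p pics
python3 - <<'E'
from station import status, eyes
import cv2
print(status.get_obs())
for n in ["scene","top","wrist"]:
    r=eyes.read_camera(n); cv2.imwrite(f"pics/{n}0.png",r["image"][:,:,::-1])
    print(n,{k:v for k,v in r.items() if k!="image"})
E
```

```text
pics
{'t': 0.0, 'q': array([ 1.22390069,  0.47780821,  0.0223365 ,  1.55645798, -0.01151465,
        1.10931157, -0.08310985]), 'joint_vel': array([ 1.23479554e-03, -2.32086891e-04,  3.64815520e-04, -3.80803685e-05,
        1.93937233e-04, -1.31880199e-03,  6.99993298e-04]), 'joint_torque': array([ 6.19904113e-04, -5.96444786e+01,  1.60828080e+00, -2.81194049e+01,
        1.25420574e-02,  9.26449749e-03, -1.49616972e-05]), 'eef_pos': array([ 0.15950816, -0.65526406,  0.23031746]), 'tool_rot': array([-9.12503662e-04,  9.92879638e-01,  1.19118266e-01, -1.71976349e-04]), 'contact_force': array([0.2860245 , 0.21144128, 0.26174071]), 'torque': array([ 0.0572344 , -0.02206997, -0.01945786]), 'gripper_width': 1.0019667848463656}
scene {'intrinsics': array([[389.70727113,   0.        , 268.65978398],
       [  0.        , 389.70727113, 206.5725631 ],
       [  0.        ,   0.        ,   1.        ]]), 'position': array([ 1.22849945, -0.47862485,  0.99840683]), 'orientation': array([0.8299532 , 0.32967465, 0.15623611, 0.42199832])}
top {'intrinsics': array([[443.61723411,   0.        , 282.11986203],
       [  0.        , 443.61723411, 207.05563069],
       [  0.        ,   0.        ,   1.        ]]), 'position': array([0.41287964, 0.00897531, 1.35146724]), 'orientation': array([-0.69850858, -0.05064849,  0.06074598,  0.71121757])}
wrist {'intrinsics': array([[377.87184483,   0.        , 278.61065297],
       [  0.        , 377.87184483, 207.02461898],
       [  0.        ,   0.        ,   1.        ]]), 'position': array([ 0.23119406, -0.63923801,  0.37252949]), 'orientation': array([ 0.77782205, -0.11168442,  0.08964634, -0.61195015])}
```

View pics/scene0.png

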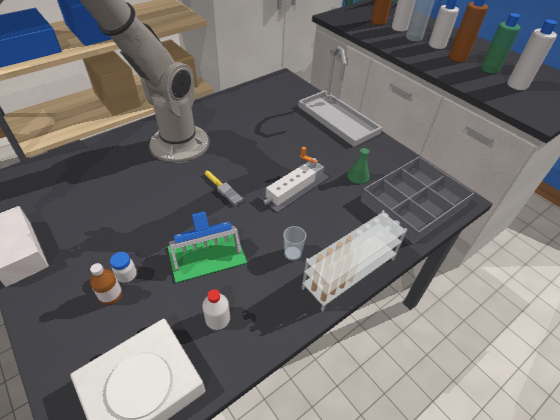

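View pics/top0.png

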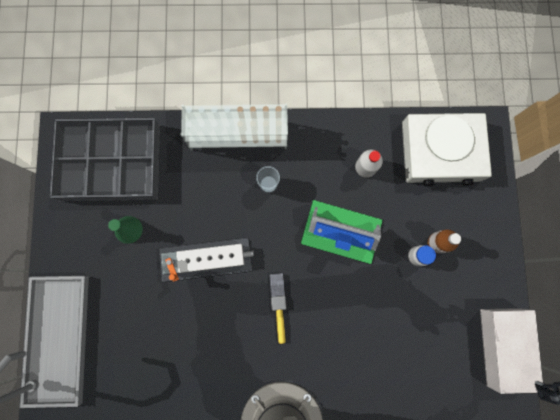

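View pics/wrist0.png

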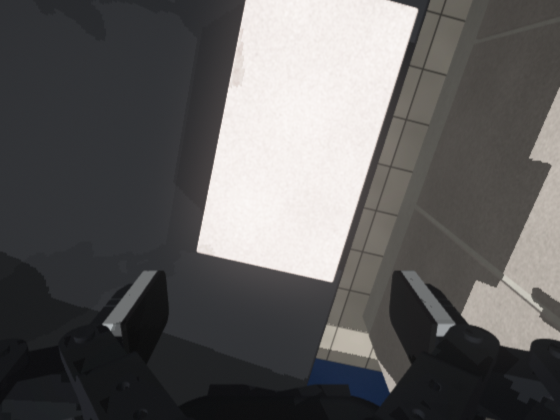

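The overview shows the stand (top px ~342,232), the station (~205,258) with the orange latch at ~172,268, and the bystanders. Zooming in for measurement.

Run:
```python
import cv2
a=cv2.imread("pics/top0.png"); b=cv2.imread("pics/scene0.png")
def z(im,x0,y0,w,h,s,n): cv2.imwrite(n,cv2.resize(im[y0:y0+h,x0:x0+w],None,fx=s,fy=s,interpolation=cv2.INTER_CUBIC))
z(a,295,195,95,72,8,"pics/ts.png"); z(a,150,230,110,60,7,"pics/tw.png")
z(b,160,205,95,75,8,"pics/ss.png"); z(b,255,140,80,75,8,"pics/sw.png")
```

```text
(no output)
```

View pics/ts.png

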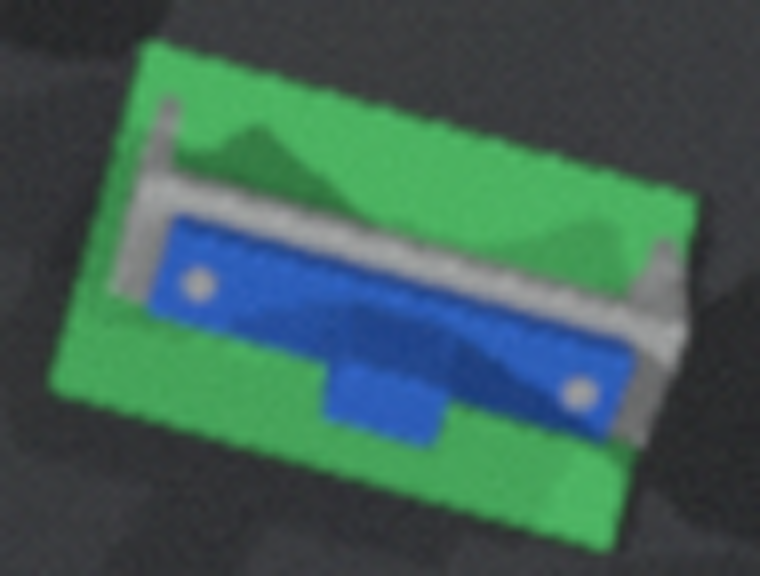

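View pics/tw.png

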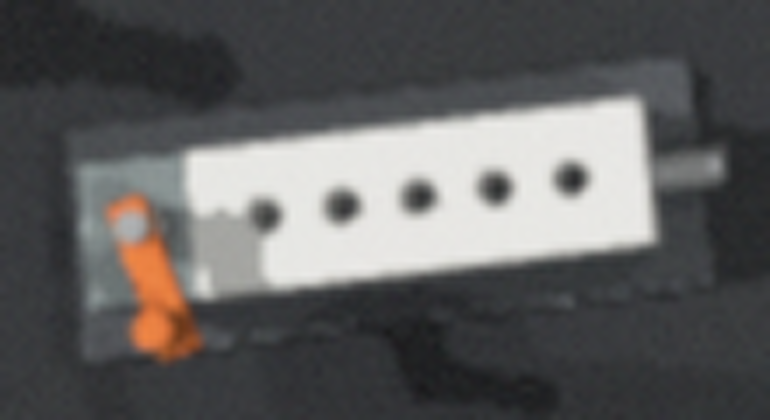

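View pics/ss.png

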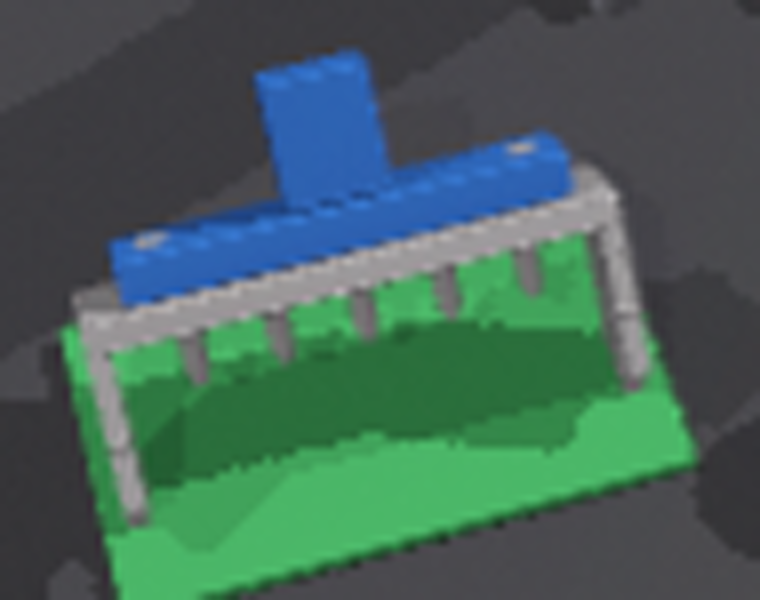

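View pics/sw.png

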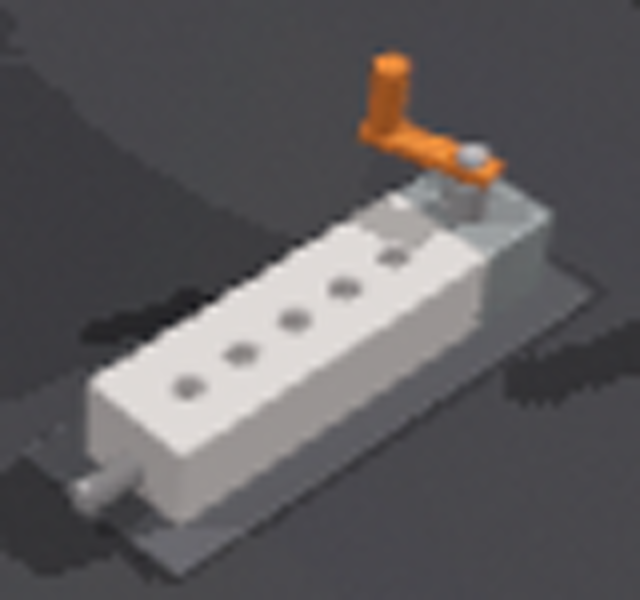

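```bash
cat > H.py <<'E'
import numpy as np
from scipy.spatial.transform import Rotation as R
from scipy.optimize import least_squares
def rq(q): return R.from_quat([q[1],q[2],q[3],q[0]])
CAM={"scene":(389.70727113,268.65978398,206.5725631,[1.22849945,-0.47862485,0.99840683],[0.8299532,0.32967465,0.15623611,0.42199832]),
"top":(443.61723411,282.11986203,207.05563069,[0.41287964,0.00897531,1.35146724],[-0.69850858,-0.05064849,0.06074598,0.71121757])}
def camd(r):
    K=r["intrinsics"]; return (K[0,0],K[0,2],K[1,2],r["position"],r["orientation"])
def proj(c,P):
    f,cx,cy,p,q=c; v=rq(q).inv().apply(np.atleast_2d(P)-np.array(p))
    return np.c_[cx+f*v[:,0]/-v[:,2], cy+f*-v[:,1]/-v[:,2]]
def unproj(c,uv,z):
    f,cx,cy,p,q=c; uv=np.atleast_2d(uv).astype(float)
    d=rq(q).apply(np.c_[(uv[:,0]-cx)/f,-(uv[:,1]-cy)/f,-np.ones(len(uv))])
    p=np.array(p); return p+d*((z-p[2])/d[:,2])[:,None]
def zm(uv,s,x0,y0): return (np.array(uv,float)+.5)/s-.5+np.array([x0,y0])
E
cat > m1.py <<'E'
from H import *
T,S=CAM["top"],CAM["scene"]
# station
w_t=zm([(264,215),(342,206),(418,196),(495,187),(571,178)],7,150,230)
w_s=zm([(393,257),(344,288),(295,320),(242,353),(188,387)],8,255,140)
c_t=zm([(187,150),(642,97),(657,242)],7,150,230)
c_s=zm([(92,380),(180,458),(482,262)],8,255,140)
ys=np.array([64,32,0,-32,-64])/1000
print("wells top",unproj(T,w_t,.05).round(4).tolist()); print("wells scene",unproj(S,w_s,.05).round(4).tolist())
def stat(p,P):
    x,y,a=p[:3]; return R.from_euler('z',a).apply(P)+[x,y,.05]
W=np.c_[0*ys,ys,0*ys]
def res(p):
    b=p[3:7]
    return np.r_[(proj(T,stat(p,W))-w_t+b[:2]).ravel(),(proj(S,stat(p,W))-w_s+b[2:]).ravel(),b*1.0]
for bb in (0,1):
    f=(lambda p:res(np.r_[p,0,0,0,0])) if not bb else res
    u=unproj(T,w_t,.05); d=u[0]-u[4]
    p0=[u[2,0],u[2,1],np.arctan2(-d[0],d[1])]+[0]*4*bb
    s=least_squares(f,p0); print("station",s.x.round(4),"rms",np.sqrt((s.fun**2).mean()))
st=s.x
# latch knob top center
print("knob top",unproj(T,zm((155,327),7,150,230),.115),"scene",unproj(S,zm((392,63),8,255,140),.115))
print("pivot T",unproj(T,zm((132,226),7,150,230),.083), stat(st,np.array([[0,.112,.03]])))
k=unproj(T,zm((155,327),7,150,230),.115)[0]; L=R.from_euler('z',-st[2]).apply(k-[st[0],st[1],0])-[0,.112,0]
print("latch angle", np.arctan2(-L[0],-L[1]),np.hypot(L[0],L[1]))
# manifold
bt=zm([(178,215),(635,345),(607,440),(150,318)],8,295,195) # (+x,+y),(+x,-y),(-x,-y),(-x,+y) top z=18
BT=np.array([(18,85,18),(18,-85,18),(-18,-85,18),(-18,85,18)])/1e3
# scene: +x face: top edge & bottom corners
bs=zm([(570,165),(115,245),(125,305),(550,132)],8,160,205)
gt=zm([(323,420),(436,447)],8,295,195); GT=np.array([(-12,20,68),(-12,-20,68)])/1e3
gs=zm([(258,78),(362,52)],8,160,205)
print(bt,bs)
print(unproj(T,bt,.1))
E
python3 m1.py
```

```text
wells top [[0.4677, 0.267, 0.05], [0.4708, 0.2348, 0.05], [0.4744, 0.2033, 0.05], [0.4775, 0.1713, 0.05], [0.4806, 0.1397, 0.05]]
wells scene [[0.469, 0.2641, 0.05], [0.4722, 0.2328, 0.05], [0.4757, 0.2018, 0.05], [0.4787, 0.1695, 0.05], [0.4818, 0.1373, 0.05]]
station [0.4744 0.2026 0.1024] rms 0.20326089274102824
station [ 0.4744  0.2026  0.1022 -0.1655  0.065  -0.1207  0.2821] rms 0.09936448692985779
knob top [[0.42207484 0.29614304 0.115     ]] scene [[0.42109069 0.29660993 0.115     ]]
pivot T [[0.46286389 0.31365013 0.083     ]] [[0.46298787 0.31405093 0.08      ]]
latch angle 1.2604098169464233 0.04466059822700265
[[316.8125 221.4375]
 [373.9375 237.6875]
 [370.4375 249.5625]
 [313.3125 234.3125]] [[230.8125 225.1875]
 [173.9375 235.1875]
 [175.1875 242.6875]
 [228.3125 221.0625]]
[[ 0.56862963 -0.10876448  0.1       ]
 [ 0.51944365 -0.26931362  0.1       ]
 [ 0.48609355 -0.25768106  0.1       ]
 [ 0.53208975 -0.09769298  0.1       ]]
```

```bash
cat >> m1.py <<'E'
print('----')
def man(p,P):
    x,y,a,z,t=p[:5]
    return (R.from_euler('z',a)*R.from_euler('y',-t)).apply(P)+[x,y,z]
def rm(p):
    p=np.r_[p,.082,.6]; return np.r_[(proj(T,man(p,BT))-bt).ravel(),(proj(T,man(p,GT))-gt).ravel()]
s=least_squares(rm,[.54,-.18,-.29]); print(s.x.round(4),s.fun.round(2))
m=s.x
p=np.r_[m,.082,.6]; gp=man(p,np.array([[0,0,.043]]))[0]; print("grip",gp.round(4))
# other objects
for n,uv,z in [("beaker",(268,170),.095),("amber cap",(455,239),.14),("jar lid",(424,255),.08),("flask",(115,225),.124),("wash",(375,157),.13)]:
    print(n,unproj(T,uv,z)[0].round(3))
print("tool tips",unproj(T,[(277,275),(281,342)],.02).round(3).tolist())
E
python3 m1.py | sed -n '/----/,$p'
python3 - <<'E'
import cv2
from H import *
exec(open('m1.py').read().split("print('----')")[0].split("# station")[0])
def man(p,P):
    x,y,a,z,t=p
    return (R.from_euler('z',a)*R.from_euler('y',-t)).apply(P)+[x,y,z]
E
```

```text
----
[ 0.5357 -0.1865 -0.2851] [-0.6   1.29  0.64  0.89  0.18 -0.33 -0.34 -0.78  0.07 -0.76  0.04 -0.29]
grip [ 0.5124 -0.1797  0.1175]
beaker [0.722 0.028 0.095]
amber cap [ 0.508 -0.484  0.14 ]
jar lid [ 0.469 -0.415  0.08 ]
flask [0.565 0.453 0.124]
wash [ 0.747 -0.278  0.13 ]
tool tips [[0.421, 0.007, 0.02], [0.228, -0.001, 0.02]]
```

```bash
cat >> H.py <<'E'
def man_R(yaw,tilt): return R.from_euler('z',yaw)*R.from_euler('y',-tilt)
def tool_for(yaw,tilt):
    M=man_R(yaw,tilt).as_matrix()  # tool z=-Mz, y=-My, x=y cross z = Mx
    return R.from_matrix(np.c_[M[:,0],-M[:,1],-M[:,2]])
def rel(pos,Rt,o=None):
    if o is None:
        from station import status; o=status.get_obs()
    Rc=rq(o["tool_rot"]); d=Rc.inv().apply(np.array(pos)-o["eef_pos"])
    rv=(Rc.inv()*Rt).as_rotvec(degrees=True)
    print("t",round(o["t"],2),"pos",o["eef_pos"].round(4),"REL mm",(d*1000).round(1),"deg",rv.round(2),"|",np.linalg.norm(d).round(3),np.linalg.norm(rv).round(1),"F",o["contact_force"].round(1),"M",o["torque"].round(2),"w",round(o["gripper_width"],3)); return d,rv
E
cat > g.py <<'E'
import sys
from H import *
back=float(sys.argv[1]); 
G=np.array([.5124,-.1797,.1175]); yaw=-.2851
Rt=tool_for(yaw,.6); z=Rt.as_matrix()[:,2]
rel(G+z*(.019-back),Rt)
E
python3 g.py 0.12
```

```text
t 0.15 pos [ 0.1596 -0.6554  0.2305] REL mm [ 406.  -407.2   30.2] deg [-9.08 33.61 29.08] | 0.576 45.4 F [ 0.1 -0.6 -0.6] M [ 0.03 -0.02 -0.03] w 0.998
```

```bash
python3 -m jog '0.406 -0.407 0.0 -9.08 33.61 29.08 0.085; 0.406 -0.407 0.0 -9.08 33.61 29.08 0.085; 0.406 -0.407 0.0 -9.08 33.61 29.08 0.085; 0.406 -0.407 0.0 -9.08 33.61 29.08 0.085; 0.406 -0.407 0.0 -9.08 33.61 29.08 0.085' && python3 g.py 0.12
```

```text
t: 0.65
eef_pos: [0.2889, -0.4423, 0.2316]
tool_rot: [0.041, 0.952, -0.123, 0.278]
contact_force: [3.3, 1.0, 0.6]
gripper_width: 0.994
t 0.65 pos [ 0.2889 -0.4423  0.2316] REL mm [  62.2 -312.9   72.7] deg [-0.35  1.72  1.52] | 0.327 2.3 F [3.3 1.  0.6] M [0.17 0.27 0.08] w 0.994
```

```bash
python3 -m jog '0.062 -0.313 0.07 0 0 0 0.085; 0.062 -0.313 0.07 0 0 0 0.085; 0.062 -0.313 0.07 0 0 0 0.085; 0.062 -0.313 0.07 0 0 0 0.085; 0.062 -0.313 0.07 0 0 0 0.085' && python3 g.py 0.12
```

```text
t: 1.15
eef_pos: [0.4082, -0.2399, 0.21]
tool_rot: [0.04, 0.953, -0.12, 0.275]
contact_force: [0.4, -0.6, -1.4]
gripper_width: 0.994
t 1.15 pos [ 0.4082 -0.2399  0.21  ] REL mm [ 20.  -86.3  22.4] deg [-0.5   2.09  1.88] | 0.091 2.9 F [ 0.4 -0.6 -1.4] M [ 0.12  0.58 -0.05] w 0.994
```

```bash
python3 -m jog '0.02 -0.086 0.022 -0.5 2.1 1.9 0.085; 0.02 -0.086 0.022 -0.5 2.1 1.9 0.085; 0.02 -0.086 0.022 -0.5 2.1 1.9 0.085; 0.02 -0.086 0.022 -0.5 2.1 1.9 0.085' && python3 g.py 0.12
python3 - <<'E'
from station import eyes
import cv2,pickle
from H import *
for n in ["wrist","scene"]:
    r=eyes.read_camera(n); pickle.dump(r,open(f"{n}1.pkl","wb")); cv2.imwrite(f"pics/{n}1.png",r["image"][:,:,::-1])
E
```

```text
t: 1.55
eef_pos: [0.4335, -0.1924, 0.1978]
tool_rot: [0.047, 0.953, -0.136, 0.268]
contact_force: [-0.4, -0.1, 0.5]
gripper_width: 1.001
t 1.55 pos [ 0.4335 -0.1924  0.1978] REL mm [ 14.7 -34.3   4.7] deg [0.93 2.79 0.42] | 0.038 3.0 F [-0.4 -0.1  0.5] M [0.14 0.51 0.01] w 1.001
```

View pics/wrist1.png

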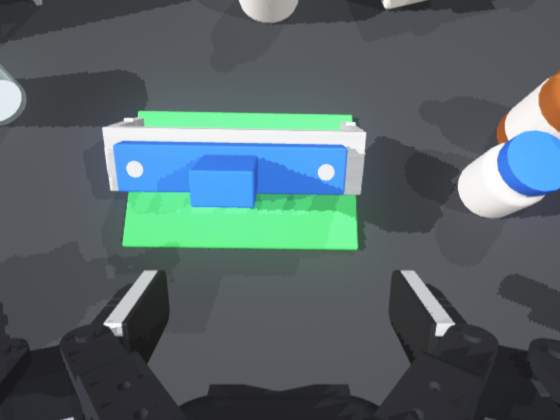

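View pics/scene1.png

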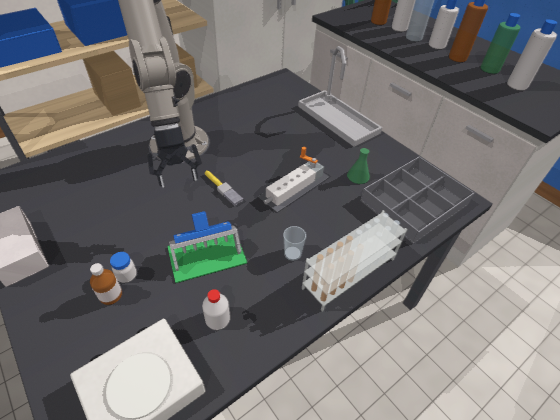

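Run:
```python
import cv2
from station import status
print(status.get_obs()["q"].round(3))
a=cv2.imread("pics/wrist1.png")
cv2.imwrite("pics/wz.png",cv2.resize(a[105:260,95:375],None,fx=2.8,fy=2.8,interpolation=cv2.INTER_CUBIC))
```

```text
[ 1.275  0.031 -0.977  2.393  0.167  0.182 -1.703]
```

View pics/wz.png

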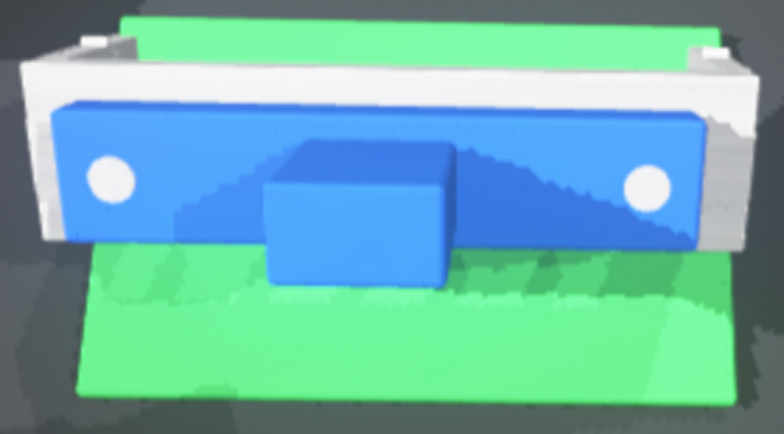

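```bash
cat > m2.py <<'E'
from H import *
import pickle
Wc=camd(pickle.load(open("wrist1.pkl","rb")))
pw=zm([(266,183),(445,183),(445,287),(268,285),(54,112),(703,122),(697,250),(65,241)],2.8,95,105)
PW=np.array([(12,20,68),(12,-20,68),(-12,-20,68),(-12,20,68),(18,85,18),(18,-85,18),(-18,-85,18),(-18,85,18)])/1e3
bt=zm([(178,215),(635,345),(607,440),(150,318)],8,295,195)
gt=zm([(323,420),(436,447)],8,295,195)
PT=np.array([(18,85,18),(18,-85,18),(-18,-85,18),(-18,85,18),(-12,20,68),(-12,-20,68)])/1e3
pt=np.r_[bt,gt]
def man(p,P): return man_R(p[2],p[4]).apply(P)+[p[0],p[1],p[3]]
def rw(p): return (proj(Wc,man(p,PW))-pw).ravel()
def rt(p): return .7*(proj(CAM["top"],man(p,PT))-pt).ravel()
for nm,f in [("w free",lambda p:np.r_[rw(p)]),("w fixed tilt,z",lambda p:np.r_[rw(np.r_[p[:3],.082,.6])]),
  ("w+t",lambda p:np.r_[rw(p),rt(p)]),("w+t soft",lambda p:np.r_[rw(p),rt(p),(p[3]-.082)/.001,(p[4]-.6)/.01])]:
    s=least_squares(f,[.5357,-.1865,-.285,.082,.6]); p=s.x
    print(nm,p.round(4),"grip",man(p,np.array([[0,0,.043]]))[0].round(4),"rms",np.sqrt((s.fun**2).mean()).round(2))
print(rw(p).round(1).reshape(-1,2).tolist())
E
python3 m2.py
```

```text
w free [ 0.5377 -0.1882 -0.2989  0.0757  0.5956] grip [ 0.5147 -0.1811  0.1113] rms 0.69
w fixed tilt,z [ 0.5357 -0.1885 -0.2994  0.082   0.6   ] grip [ 0.5125 -0.1813  0.1175] rms 1.67
w+t [ 0.5376 -0.1882 -0.2985  0.0758  0.5949] grip [ 0.5146 -0.1811  0.1114] rms 0.64
w+t soft [ 0.5367 -0.1883 -0.2987  0.079   0.599 ] grip [ 0.5135 -0.1812  0.1145] rms 1.0
[[-1.8, -0.7], [0.8, 0.3], [0.9, 0.6], [-0.1, 0.5], [-2.1, -1.2], [1.9, -1.1], [0.3, 0.6], [0.1, 0.7]]
```

```bash
sed -i 's/^G=.*/G=np.array([.514,-.1811,.1135]); yaw=-.2987/' g.py; python3 g.py 0.075; python3 g.py 0.003
```

```text
t 1.65 pos [ 0.4334 -0.1923  0.1975] REL mm [ 16.8 -34.5  54. ] deg [0.44 2.82 1.1 ] | 0.066 3.1 F [-0.1  0.2 -0.7] M [0.13 0.51 0.  ] w 0.995
t 1.65 pos [ 0.4334 -0.1923  0.1975] REL mm [ 20.4 -35.1 125.9] deg [0.44 2.82 1.1 ] | 0.132 3.1 F [-0.1  0.2 -0.7] M [0.13 0.51 0.  ] w 0.995
```

```bash
python3 -m jog '0.012 -0.0345 0.03 0.4 2.8 1.1 0.085; 0.017 -0.0345 0.054 0.4 2.8 1.1 0.085; 0.017 -0.0345 0.054 0.4 2.8 1.1 0.085; 0.017 -0.0345 0.054 0.4 2.8 1.1 0.085' && python3 g.py 0.075; python3 g.py 0.003
```

```text
t: 2.05
eef_pos: [0.4609, -0.1877, 0.1772]
tool_rot: [0.052, 0.949, -0.146, 0.276]
contact_force: [-1.0, 0.1, -0.1]
gripper_width: 0.995
t 2.05 pos [ 0.4609 -0.1877  0.1772] REL mm [  5.  -22.5  23.5] deg [1.19 1.79 0.01] | 0.033 2.2 F [-1.   0.1 -0.1] M [0.16 0.53 0.02] w 0.995
t 2.05 pos [ 0.4609 -0.1877  0.1772] REL mm [  7.3 -24.   95.5] deg [1.19 1.79 0.01] | 0.099 2.2 F [-1.   0.1 -0.1] M [0.16 0.53 0.02] w 0.995
```

```bash
python3 -m jog '0.005 -0.0225 0.01 1.2 1.8 0 0.085; 0.005 -0.0225 0.025 1.2 1.8 0 0.085; 0.005 -0.0225 0.025 1.2 1.8 0 0.085; 0.005 -0.0225 0.025 1.2 1.8 0 0.085; 0.005 -0.0225 0.025 1.2 1.8 0 0.085' && python3 g.py 0.075; python3 g.py 0.003;  python3 -c "
from station import status
print(status.get_obs()['q'].round(3))"
```

```text
t: 2.55
eef_pos: [0.4845, -0.1734, 0.1675]
tool_rot: [0.042, 0.946, -0.142, 0.287]
contact_force: [0.7, -0.1, -0.5]
gripper_width: 0.996
t 2.55 pos [ 0.4845 -0.1734  0.1675] REL mm [-5.3 -1.3  5.8] deg [-0.16  0.68 -0.05] | 0.008 0.7 F [ 0.7 -0.1 -0.5] M [0.14 0.54 0.  ] w 0.996
t 2.55 pos [ 0.4845 -0.1734  0.1675] REL mm [-4.4 -1.1 77.8] deg [-0.16  0.68 -0.05] | 0.078 0.7 F [ 0.7 -0.1 -0.5] M [0.14 0.54 0.  ] w 0.996
[ 0.868  0.162 -0.719  2.387  1.328  0.17  -2.956]
```

```bash
python3 -m jog '-0.005 -0.001 0.02 -0.2 0.7 0 0.085; -0.005 -0.001 0.04 -0.2 0.7 0 0.085; -0.005 -0.001 0.05 -0.2 0.7 0 0.085; -0.005 -0.001 0.05 -0.2 0.7 0 0.085'&& python3 g.py 0.003;  python3 -c "
from station import status
print(status.get_obs()['q'].round(3))"
```

```text
t: 2.95
eef_pos: [0.511, -0.1854, 0.1472]
tool_rot: [0.038, 0.95, -0.14, 0.275]
contact_force: [0.7, 0.2, 0.9]
gripper_width: 0.993
t 2.95 pos [ 0.511  -0.1854  0.1472] REL mm [-16.   -4.7  45.4] deg [-0.45  2.15  0.26] | 0.048 2.2 F [0.7 0.2 0.9] M [ 0.18  0.53 -0.02] w 0.993
[ 0.723  0.239 -0.563  2.334  1.356  0.17  -2.957]
```

Run:
```python
from H import *
import itertools
D=[([1.22390069,0.47780821,0.0223365,1.55645798,-0.01151465,1.10931157,-0.08310985],[0.15950816,-0.65526406,0.23031746],[-9.12503662e-04,9.92879638e-01,1.19118266e-01,-1.71976349e-04]),
([1.275,.031,-.977,2.393,.167,.182,-1.703],[.4335,-.1924,.1978],[.047,.953,-.136,.268]),
([0.868,0.162,-0.719,2.387,1.328,0.17,-2.956],[.4845,-.1734,.1675],[.042,.946,-.142,.287]),
([0.723,0.239,-0.563,2.334,1.356,0.17,-2.957],[.511,-.1854,.1472],[.038,.95,-.14,.275])]
best=[]
for s in itertools.product([1,-1],repeat=7):
    # base rot z free & final rot; chain zyzyzyz
    def ch(q):
        r=R.identity()
        for i in range(7): r=r*R.from_rotvec((np.array([0,0,1.]) if i%2==0 else np.array([0,1.,0]))*s[i]*q[i])
        return r
    Cs=[ch(d[0]) for d in D]
    for flip in (0,1):
        B=R.identity()
        if flip: B=R.from_euler('x',np.pi)
        def res(p): 
            return np.concatenate([ (rq(d[2]).inv()*R.from_euler('z',p[0])*B*c*R.from_rotvec(p[1:4])).as_rotvec() for d,c in zip(D,Cs)])
        for x0 in ([0,0,0,0],[1.5,0,0,0],[0,3.1,0,0],[0,0,0,1.5],[1.5,0,0,3.1]):
            r=least_squares(res,x0); best.append((r.cost,s,flip,r.x.round(3)))
best.sort(key=lambda b:b[0])
for b in best[:8]: print(b)
```

```text
(np.float64(2.0604759963206835e-06), (-1, 1, -1, 1, -1, 1, -1), 0, array([-1.000e-03, -0.000e+00, -0.000e+00,  1.571e+00]))
(np.float64(2.060475996320805e-06), (1, -1, 1, -1, 1, -1, 1), 1, array([-1.000e-03, -2.221e+00,  2.222e+00,  0.000e+00]))
(np.float64(2.0604759963208673e-06), (1, -1, 1, -1, 1, -1, 1), 1, array([-1.000e-03,  2.221e+00, -2.221e+00, -0.000e+00]))
(np.float64(2.0604759963209054e-06), (-1, -1, -1, -1, -1, -1, -1), 0, array([-3.142, -0.   ,  0.   , -1.571]))
(np.float64(2.0604759963209427e-06), (1, -1, 1, -1, 1, -1, 1), 1, array([-1.000e-03, -2.221e+00,  2.222e+00,  0.000e+00]))
(np.float64(2.0604759963210507e-06), (1, 1, 1, 1, 1, 1, 1), 1, array([ 3.141, -2.222, -2.221, -0.   ]))
(np.float64(2.060475996321052e-06), (-1, 1, -1, 1, -1, 1, -1), 0, array([-1.000e-03, -0.000e+00, -0.000e+00,  1.571e+00]))
(np.float64(2.0604759963210655e-06), (1, -1, 1, -1, 1, -1, 1), 1, array([-1.000e-03,  2.221e+00, -2.221e+00, -0.000e+00]))
```

```bash
cat > fk.py <<'E'
from H import *
import os,json
D=[([1.22390069,0.47780821,0.0223365,1.55645798,-0.01151465,1.10931157,-0.08310985],[0.15950816,-0.65526406,0.23031746]),
([1.275,.031,-.977,2.393,.167,.182,-1.703],[.4335,-.1924,.1978]),
([0.868,0.162,-0.719,2.387,1.328,0.17,-2.956],[.4845,-.1734,.1675]),
([0.723,0.239,-0.563,2.334,1.356,0.17,-2.957],[.511,-.1854,.1472])]
if os.path.exists("log.jsonl"):
    for l in open("log.jsonl"): D.append(tuple(json.loads(l)))
s=[-1,1,-1,1,-1,1,-1]
def frames(q):
    r=R.identity(); out=[]
    for i in range(7):
        r=r*R.from_rotvec((np.array([0,0,1.]) if i%2==0 else np.array([0,1.,0]))*s[i]*q[i]); out.append(r)
    return out
# columns: h(z0), after each joint vec xyz (J1..J6 ; odd (z) joints z-component redundant with next? keep x,y only after z joints... )
def A(q):
    F=[f.as_matrix() for f in frames(q)]
    cols=[np.array([0,0,1.])]
    names=['h']
    for i in range(7):
        for k in range(3):
            if i%2==0 and k==2: continue   # z after z joint redundant w/ previous
            if i%2==1 and k==1: continue   # y after y joint redundant
            cols.append(F[i][:,k]); names.append(f"j{i+1}{'xyz'[k]}")
    return np.array(cols).T,names
def fit(lam=.002):
    M=np.vstack([A(d[0])[0] for d in D]); b=np.hstack([d[1] for d in D]); n=A(D[0][0])[1]
    w=np.array([0.02 if nm in('h','j2z','j4z','j6z') else 1 for nm in n])*lam*2
    x=np.linalg.lstsq(np.vstack([M,np.diag(w)]),np.r_[b,0*w],rcond=None)[0]
    return x,n,np.abs(M@x-b).max()
def FK(q,x): return A(q)[0]@x, frames(q)[6]*R.from_euler('z',90,degrees=True)
if __name__=="__main__":
    for lam in (.0003,.003,.02,.1):
        x,n,e=fit(lam); print(lam,{k:round(float(v),3) for k,v in zip(n,x)},"err",e.round(4))
E
python3 fk.py
```

```text
0.0003 {'h': 0.276, 'j1x': -0.003, 'j1y': -0.022, 'j2x': 0.001, 'j2z': 0.547, 'j3x': 0.003, 'j3y': -0.027, 'j4x': -0.011, 'j4z': 0.455, 'j5x': 0.0, 'j5y': -0.0, 'j6x': 0.0, 'j6z': 0.336, 'j7x': -0.009, 'j7y': -0.012} err 0.0
0.003 {'h': 0.276, 'j1x': -0.003, 'j1y': -0.022, 'j2x': 0.001, 'j2z': 0.547, 'j3x': 0.003, 'j3y': -0.027, 'j4x': -0.01, 'j4z': 0.456, 'j5x': -0.0, 'j5y': -0.0, 'j6x': 0.001, 'j6z': 0.337, 'j7x': -0.009, 'j7y': -0.012} err 0.0
0.02 {'h': 0.283, 'j1x': -0.003, 'j1y': -0.022, 'j2x': 0.002, 'j2z': 0.55, 'j3x': 0.002, 'j3y': -0.027, 'j4x': -0.006, 'j4z': 0.457, 'j5x': -0.002, 'j5y': -0.0, 'j6x': 0.003, 'j6z': 0.343, 'j7x': -0.01, 'j7y': -0.013} err 0.0001
0.1 {'h': 0.295, 'j1x': -0.0, 'j1y': -0.022, 'j2x': 0.002, 'j2z': 0.547, 'j3x': 0.001, 'j3y': -0.025, 'j4x': -0.003, 'j4z': 0.46, 'j5x': -0.001, 'j5y': -0.0, 'j6x': 0.002, 'j6z': 0.347, 'j7x': -0.009, 'j7y': -0.014} err 0.0007
```

```bash
cat > ik.py <<'E'
from fk import *
x,_,_=fit(.01)
lo=np.array([-2.96,-.34,-1.41,.24,-1.37,.17,-2.96]);hi=np.array([2.96,2.1,1.46,2.44,4.51,1.92,2.96])
def ik(pos,Rt,n=40,seed=0,near=None):
    rng=np.random.default_rng(seed); sols=[]
    def res(q):
        p,r=FK(q,x); return np.r_[(p-pos)*10,(r.inv()*Rt).as_rotvec()*3,(q-near)*.0005 if near is not None else []]
    for i in range(n):
        q0=rng.uniform(lo+.02,hi-.02)
        if near is not None and i==0: q0=np.clip(near,lo+.01,hi-.01)
        r=least_squares(res,q0,bounds=(lo,hi))
        e=r.fun[:6]
        if np.linalg.norm(e)<.01: sols.append(r.x)
    return sols
if __name__=="__main__":
    G=np.array([.514,-.1811,.1135]);yaw=-.2987
    for flip in (0,1):
      for back in (.003,.06,.12):
        Rt=tool_for(yaw,.6); z=Rt.as_matrix()[:,2]
        if flip: Rt=Rt*R.from_euler('z',np.pi)
        S=ik(G+z*(.019-back),Rt)
        print(flip,back,len(S))
        S.sort(key=lambda q:-np.min(np.minimum(q-lo,hi-q)))
        for q in S[:4]: print("   ",q.round(2),"margin",np.min(np.minimum(q-lo,hi-q)).round(2))
E
python3 ik.py
```

```text
0 0.003 20
    [ 0.93  0.44 -0.86  2.37  1.96  0.4   2.77] margin 0.07
    [ 0.67  0.36 -0.55  2.38  2.15  0.28  2.53] margin 0.06
    [ 0.66  0.36 -0.53  2.38  2.17  0.28  2.51] margin 0.06
    [ 0.43  0.33 -0.26  2.39  2.44  0.21  2.21] margin 0.04
0 0.06 10
    [ 0.84  0.22 -0.71  2.4   1.74  0.21  2.92] margin 0.04
    [ 0.76  0.21 -0.63  2.4   1.77  0.19  2.88] margin 0.02
    [ 0.75  0.21 -0.61  2.41  1.78  0.19  2.87] margin 0.02
    [ 0.71  0.2  -0.57  2.41  1.79  0.18  2.85] margin 0.01
0 0.12 9
    [ 1.41  0.1  -1.25  2.4   0.95  0.18 -2.57] margin 0.01
    [ 1.36  0.09 -1.19  2.4   0.91  0.17 -2.53] margin 0.0
    [ 1.35  0.08 -1.17  2.4   0.9   0.17 -2.52] margin 0.0
    [ 1.35  0.08 -1.17  2.4   0.9   0.17 -2.52] margin 0.0
1 0.003 20
    [ 1.29  0.72 -1.32  2.4   1.88  0.73 -0.14] margin 0.04
    [ 1.27  0.69 -1.29  2.4   1.89  0.7  -0.16] margin 0.04
    [ 1.08  0.5  -0.99  2.41  2.02  0.47 -0.37] margin 0.03
    [ 1.02  0.47 -0.92  2.41  2.07  0.44 -0.43] margin 0.03
1 0.06 15
    [ 1.41  0.51 -1.39  2.44  1.71  0.56 -0.07] margin 0.0
    [ 1.34  0.42 -1.27  2.44  1.75  0.45 -0.13] margin 0.0
    [ 1.32  0.4  -1.24  2.44  1.76  0.42 -0.14] margin 0.0
    [ 1.3   0.38 -1.21  2.44  1.77  0.4  -0.16] margin 0.0
1 0.12 0
```

```bash
cat > ik2.py <<'E'
from ik import *
G=np.array([.514,-.1811,.1135]);yaw=-.2987
for tilt in (.6,.5,.4,.3):
  for flip in (0,1):
    Rt=tool_for(yaw,tilt); zt=Rt.as_matrix()[:,2]; zm_=tool_for(yaw,.6).as_matrix()[:,2]
    if flip: Rt=Rt*R.from_euler('z',np.pi)
    for back in (.0,.06):
        S=ik(G+zt*.016-zm_*back,Rt,30)
        S.sort(key=lambda q:-np.min(np.minimum(q-lo,hi-q)))
        print(tilt,flip,back,len(S),*[(q.round(2).tolist(),np.min(np.minimum(q-lo,hi-q)).round(2)) for q in S[:3]])
E
python3 ik2.py
```

```text
Still running in the background as job /tmp/bash_jobs.1000/e33852c0f195 (pid 968). You'll get a notice when it ends.
```

Edit , replacing
```

```
with
```

```

```bash
cat /tmp/bash_jobs.1000/e33852c0f195/std*; nproc
```

```text
4
```

```bash
cat > g.py <<'E'
import sys,json
from H import *
from station import status
back=float(sys.argv[1]); tilt=float(sys.argv[2])
G=np.array([.514,-.1811,.1135]); yaw=-.2987
Rt=tool_for(yaw,tilt); z=Rt.as_matrix()[:,2]; zm_=tool_for(yaw,.6).as_matrix()[:,2]
o=status.get_obs(); print("q",o["q"].round(3))
open("log.jsonl","a").write(json.dumps([o["q"].tolist(),o["eef_pos"].tolist()])+"\n")
rel(G+z*.016-zm_*back,Rt,o)
E
python3 g.py .05 .4; python3 fk.py
cat > st.py <<'E'
from ik import *
for flip in (0,1):
  for h in (0,.1):
    Rt=tool_for(.1022,-.2); zt=Rt.as_matrix()[:,2]
    if flip: Rt=Rt*R.from_euler('z',np.pi)
    S=ik(np.array([.4744,.2026,.093+h])+zt*.016,Rt,10)
    print(flip,h,len(S),*[(q.round(2).tolist(),mg(q).round(2)) for q in S[:3]],flush=True)
E
timeout 500 python3 st.py
```

```text
q [ 0.723  0.239 -0.563  2.334  1.356  0.17  -2.957]
t 2.95 pos [ 0.511  -0.1854  0.1472] REL mm [-21.1  -5.2  -4.8] deg [-0.42 -9.31  0.3 ] | 0.022 9.3 F [0.7 0.2 0.9] M [ 0.18  0.53 -0.02] w 0.993
0.0003 {'h': 0.119, 'j1x': 0.082, 'j1y': 0.022, 'j2x': -0.084, 'j2z': 0.576, 'j3x': 0.121, 'j3y': -0.034, 'j4x': -0.018, 'j4z': 0.316, 'j5x': -0.036, 'j5y': 0.007, 'j6x': 0.039, 'j6z': 0.291, 'j7x': -0.03, 'j7y': -0.056} err 0.0002
0.003 {'h': 0.277, 'j1x': -0.0, 'j1y': -0.022, 'j2x': -0.0, 'j2z': 0.55, 'j3x': 0.003, 'j3y': -0.027, 'j4x': -0.009, 'j4z': 0.454, 'j5x': -0.001, 'j5y': 0.0, 'j6x': 0.001, 'j6z': 0.34, 'j7x': -0.009, 'j7y': -0.013} err 0.0002
0.02 {'h': 0.284, 'j1x': -0.002, 'j1y': -0.022, 'j2x': 0.001, 'j2z': 0.552, 'j3x': 0.001, 'j3y': -0.026, 'j4x': -0.006, 'j4z': 0.457, 'j5x': -0.003, 'j5y': 0.0, 'j6x': 0.002, 'j6z': 0.346, 'j7x': -0.009, 'j7y': -0.013} err 0.0002
0.1 {'h': 0.294, 'j1x': -0.0, 'j1y': -0.022, 'j2x': 0.002, 'j2z': 0.548, 'j3x': 0.001, 'j3y': -0.025, 'j4x': -0.003, 'j4z': 0.459, 'j5x': -0.001, 'j5y': -0.0, 'j6x': 0.003, 'j6z': 0.347, 'j7x': -0.009, 'j7y': -0.014} err 0.0007
0 0 6 ([0.01, 0.63, -0.65, 1.85, 0.34, 0.97, -2.27], np.float64(0.59)) ([-0.07, 0.61, -0.54, 1.86, 0.26, 0.95, -2.2], np.float64(0.58)) ([-0.29, 0.56, -0.23, 1.87, 0.06, 0.91, -2.01], np.float64(0.57))
0 0.1 6 ([-0.02, 0.48, -0.6, 1.78, 0.19, 1.14, -2.15], np.float64(0.66)) ([-0.22, 0.44, -0.32, 1.79, 0.06, 1.11, -2.03], np.float64(0.65)) ([-0.73, 0.44, 0.36, 1.82, -0.23, 1.11, -1.73], np.float64(0.62))
1 0 3 ([0.02, 0.58, -0.63, 1.92, 0.3, 0.94, 0.91], np.float64(0.52)) ([-0.55, 0.51, 0.14, 1.95, -0.17, 0.88, 1.37], np.float64(0.49)) ([-0.62, 0.51, 0.23, 1.96, -0.22, 0.89, 1.42], np.float64(0.48))
1 0.1 3 ([-0.03, 0.42, -0.55, 1.85, 0.14, 1.11, 1.04], np.float64(0.59)) ([-0.72, 0.39, 0.35, 1.88, -0.21, 1.09, 1.41], np.float64(0.56)) ([-0.86, 0.42, 0.55, 1.89, -0.29, 1.11, 1.5], np.float64(0.55))
```

Station pose is comfortable. Go to tilt 0.4 at 50 mm back.

```bash
python3 -m jog '-0.021 -0.005 -0.005 -0.4 -9.3 0.3 0.085; -0.021 -0.005 -0.005 -0.4 -9.3 0.3 0.085; -0.021 -0.005 -0.005 -0.4 -9.3 0.3 0.085; -0.021 -0.005 -0.005 -0.4 -9.3 0.3 0.085'; python3 g.py .05 .4; python3 g.py 0 .4
```

```text
t: 3.35
eef_pos: [0.493, -0.1735, 0.1412]
tool_rot: [0.028, 0.969, -0.146, 0.197]
contact_force: [-0.0, -1.5, 1.3]
gripper_width: 0.999
q [ 0.85   0.268 -0.727  2.259  0.696  0.35  -2.311]
t 3.35 pos [ 0.493  -0.1735  0.1412] REL mm [-0.2  1.   1.2] deg [-0.14 -0.04  0.01] | 0.002 0.1 F [-0.  -1.5  1.3] M [ 0.12  0.35 -0.01] w 0.999
q [ 0.85   0.268 -0.727  2.259  0.696  0.35  -2.311]
t 3.35 pos [ 0.493  -0.1735  0.1412] REL mm [ 9.7  1.2 50.2] deg [-0.14 -0.04  0.01] | 0.051 0.1 F [-0.  -1.5  1.3] M [ 0.12  0.35 -0.01] w 0.999
```

Run:
```python
from station import eyes
import cv2,pickle
r=eyes.read_camera("wrist"); pickle.dump(r,open("wrist2.pkl","wb")); cv2.imwrite("pics/wrist2.png",r["image"][:,:,::-1])
```

```text
(no output)
```

View pics/wrist2.png

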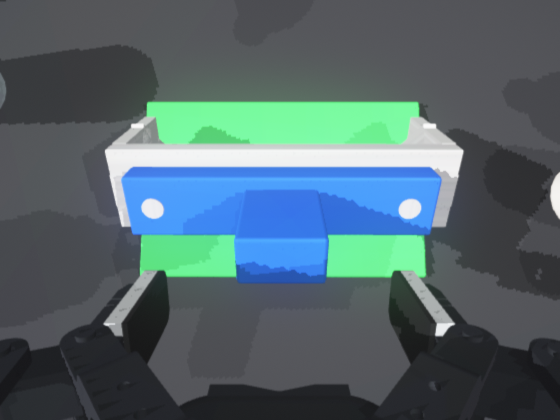

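```bash
cat > m3.py <<'E'
exec(open("m2.py").read().split("for nm,f")[0])
Wc2=camd(pickle.load(open("wrist2.pkl","rb")))
pw2=np.array([(236,236),(327,235.5),(325,282),(238,282.5),(124,178),(439.5,178),(430.5,232),(133,233)])
def rw2(p): return (proj(Wc2,man(p,PW))-pw2).ravel()
for nm,f in [("w2",rw2),("w1+w2",lambda p:np.r_[rw(p),rw2(p)]),("all",lambda p:np.r_[rw(p),rw2(p),rt(p)])]:
    s=least_squares(f,[.5357,-.1865,-.285,.082,.6]); p=s.x
    print(nm,p.round(4),"grip",man(p,np.array([[0,0,.043]]))[0].round(4),"rms",np.sqrt((s.fun**2).mean()).round(2))
print(rw2(p).round(1).reshape(-1,2).tolist())
E
python3 m3.py
```

```text
w2 [ 0.5371 -0.1885 -0.2983  0.0759  0.5999] grip [ 0.5139 -0.1814  0.1114] rms 1.33
w1+w2 [ 0.5371 -0.1884 -0.2985  0.0765  0.5966] grip [ 0.514  -0.1813  0.112 ] rms 1.15
all [ 0.5371 -0.1884 -0.2984  0.0765  0.5965] grip [ 0.514  -0.1813  0.112 ] rms 1.01
[[-1.7, 0.0], [1.6, 0.5], [0.5, -1.1], [-0.7, -1.5], [-2.0, -1.2], [0.9, -1.7], [-2.3, 1.8], [1.1, 1.2]]
```

```bash
python3 -m jog '0.005 0.001 0.025 0 0 0 0.085; 0.0095 0.001 0.049 0 0 0 0.085; 0.0095 0.001 0.049 0 0 0 0.085' && python3 g.py 0 .4
```

```text
t: 3.7
eef_pos: [0.5186, -0.1835, 0.0971]
tool_rot: [0.03, 0.969, -0.145, 0.196]
contact_force: [-0.6, 0.7, -0.4]
gripper_width: 0.997
q [ 0.682  0.372 -0.551  2.239  0.93   0.288 -2.528]
t 3.7 pos [ 0.5186 -0.1835  0.0971] REL mm [ 1.7 -0.9 -1.1] deg [-0.    0.04  0.15] | 0.002 0.2 F [-0.6  0.7 -0.4] M [0.13 0.33 0.03] w 0.997
```

```bash
python3 -m jog '0 0 0 0 0 0 0.03; 0 0 0 0 0 0 0.03; 0 0 0 0 0 0 0.03; 0 0 0 0 0 0 0.03; 0 0 0 0 0 0 0.03' 60 && python3 g.py 0 .4
```

```text
t: 4.2
eef_pos: [0.5189, -0.1833, 0.1]
tool_rot: [0.03, 0.969, -0.145, 0.197]
contact_force: [-4.4, 1.9, 7.5]
gripper_width: 0.461
q [ 0.688  0.367 -0.558  2.239  0.922  0.29  -2.522]
t 4.2 pos [ 0.5189 -0.1833  0.1   ] REL mm [ 0.3 -0.7  1.5] deg [ 0.01 -0.11  0.12] | 0.002 0.2 F [-4.4  1.9  7.5] M [0.28 0.68 0.01] w 0.461
```

```bash
python3 -m jog '-0.001 0 -0.005 0 0 0 0.03; -0.003 0 -0.015 0 0 0 0.03; -0.005 0 -0.025 0 0 0 0.03; -0.007 0 -0.034 0 0 0 0.03; -0.009 0 -0.044 0 0 0 0.03' && python3 g.py 0.05 .4
```

```text
t: 4.7
eef_pos: [0.4938, -0.1758, 0.1364]
tool_rot: [0.03, 0.969, -0.145, 0.196]
contact_force: [0.1, -0.5, -2.0]
gripper_width: 0.462
q [ 0.834  0.278 -0.709  2.26   0.723  0.344 -2.333]
t 4.7 pos [ 0.4938 -0.1758  0.1364] REL mm [ 0.3 -0.9 -3.8] deg [ 0.01 -0.    0.13] | 0.004 0.1 F [ 0.1 -0.5 -2. ] M [0.13 0.54 0.03] w 0.462
```

```bash
cat > p.py <<'E'
# target: station-frame grip offset (mm) sx sy sz(above home), tool tilt rel
import sys,json
from H import *
from station import status
RT=tool_for(-.2985,.4)   # tool at grasp
o=status.get_obs()
G=np.array([.514,-.1813,.112])
Tg=rq([0.030,0.969,-0.145,0.197]); MG=man_R(-.2985,.5965)
OFF=Tg.inv().apply(G-np.array([.5189,-.1833,.1])) ; RM=Tg.inv()*MG  # manifold in tool
try: 
    d=json.load(open("corr.json")); OFF=np.array(d["OFF"]); RM=R.from_rotvec(d["RM"])
except FileNotFoundError: pass
ST=(.4744,.2026,.1022)
if __name__=="__main__":
    a=[float(v) for v in sys.argv[1:]]
    if len(a)==5: g=np.array(a[:3]); yaw,tilt=a[3:]      # world grip pos
    else: g=R.from_euler('z',ST[2]).apply(np.array(a[:3])/1e3)+[ST[0],ST[1],.093]; yaw,tilt=ST[2],0
    Rt=man_R(yaw,tilt)*RM.inv(); pos=g-Rt.apply(OFF)
    print("OFF",OFF.round(4)); rel(pos,Rt,o)
    gm=o["eef_pos"]+rq(o["tool_rot"]).apply(OFF); L=R.from_euler('z',-ST[2]).apply(gm-[ST[0],ST[1],.093]); print("grip now",gm.round(4),"station mm",(L*1e3).round(1), "rot", (R.from_euler('z',-ST[2])*rq(o["tool_rot"])*RM).as_rotvec(degrees=True).round(2))
E
python3 p.py .47 -.16 .26 -.2985 .2; python3 p.py 0 0 150
```

```text
OFF [-0.0002 -0.0005 -0.0131]
t 4.7 pos [ 0.4938 -0.1758  0.1364] REL mm [  18.    -7.6 -112.3] deg [ 3.000e-02 -2.265e+01  2.000e-02] | 0.114 22.6 F [ 0.1 -0.5 -2. ] M [0.13 0.54 0.03] w 0.462
grip now [ 0.489  -0.1738  0.1484] station mm [ -23.9 -375.9   55.4] rot [ -6.82 -33.64 -22.24]
OFF [-0.0002 -0.0005 -0.0131]
t 4.7 pos [ 0.4938 -0.1758  0.1364] REL mm [ -84.3 -354.7 -137.7] deg [  2.43 -33.63 -23.16] | 0.39 40.9 F [ 0.1 -0.5 -2. ] M [0.13 0.54 0.03] w 0.462
grip now [ 0.489  -0.1738  0.1484] station mm [ -23.9 -375.9   55.4] rot [ -6.82 -33.64 -22.24]
```

```bash
python3 -m jog '-0.005 0 -0.022 0 0 0 0.03; -0.004 -0.002 -0.05 0 0 0 0.03; 0.0 -0.004 -0.08 0 -6 0 0.03; 0.009 -0.007 -0.11 0 -14 0 0.03; 0.018 -0.007 -0.112 0 -22 0 0.03' && python3 p.py 0 0 150
```

```text
t: 5.2
eef_pos: [0.4698, -0.1613, 0.2503]
tool_rot: [0.004, 0.989, -0.148, 0.011]
contact_force: [1.3, 0.5, -1.4]
gripper_width: 0.462
OFF [-0.0002 -0.0005 -0.0131]
t 5.2 pos [ 0.4698 -0.1613  0.2503] REL mm [-104.6 -348.    16.6] deg [ -1.78 -12.24 -22.96] | 0.364 26.1 F [ 1.3  0.5 -1.4] M [ 0.02 -0.13 -0.04] w 0.462
grip now [ 0.4695 -0.1606  0.2634] station mm [ -41.9 -360.8  170.4] rot [ -2.69 -12.25 -22.86]
```

```bash
python3 -m jog '-0.105 -0.348 0.017 -1.8 -12.2 -23 0.03; -0.105 -0.348 0.017 -1.8 -12.2 -23 0.03; -0.105 -0.348 0.017 -1.8 -12.2 -23 0.03; -0.105 -0.348 0.017 -1.8 -12.2 -23 0.03; -0.105 -0.348 0.017 -1.8 -12.2 -23 0.03' && python3 p.py 0 0 150
```

```text
t: 5.7
eef_pos: [0.4715, 0.0904, 0.2325]
tool_rot: [0.003, 0.994, 0.053, -0.096]
contact_force: [1.2, -0.5, -2.1]
gripper_width: 0.459
OFF [-0.0002 -0.0005 -0.0131]
t 5.7 pos [0.4715 0.0904 0.2325] REL mm [  12.6 -110.8    0.4] deg [-0.18 -0.1   0.15] | 0.111 0.3 F [ 1.2 -0.5 -2.1] M [-0.01 -0.31 -0.05] w 0.459
grip now [0.4738 0.0911 0.2454] station mm [ -12.  -110.9  152.4] rot [ 0.2  -0.1   0.11]
```

```bash
python3 -m jog '0.006 -0.05 0 0 0 0 0.03; 0.0126 -0.1 0 0 0 0 0.03; 0.0126 -0.111 0 0 0 0 0.03; 0.0126 -0.111 0 0 0 0 0.03; 0.0126 -0.111 0 0 0 0 0.03' && python3 p.py 0 0 60
python3 - <<'E'
from station import eyes
import cv2,pickle
for n in ["wrist","scene","top"]:
    r=eyes.read_camera(n); pickle.dump(r,open(f"{n}3.pkl","wb")); cv2.imwrite(f"pics/{n}3.png",r["image"][:,:,::-1])
def z(n,x0,y0,w,h,s,o):
    im=cv2.imread(n); cv2.imwrite(o,cv2.resize(im[y0:y0+h,x0:x0+w],None,fx=s,fy=s,interpolation=cv2.INTER_CUBIC))
z("pics/scene3.png",230,80,120,100,6,"pics/scene3z.png");z("pics/top3.png",140,210,130,90,6,"pics/top3z.png")
E
```

```text
t: 6.2
eef_pos: [0.4726, 0.1989, 0.2303]
tool_rot: [0.005, 0.994, 0.052, -0.096]
contact_force: [0.3, -0.9, -1.2]
gripper_width: 0.458
OFF [-0.0002 -0.0005 -0.0131]
t 6.2 pos [0.4726 0.1989 0.2303] REL mm [17.2 -3.  88.6] deg [-0.05 -0.12  0.08] | 0.09 0.2 F [ 0.3 -0.9 -1.2] M [-0.02 -0.31  0.05] w 0.458
grip now [0.4748 0.1995 0.2432] station mm [ 1.000e-01 -3.100e+00  1.502e+02] rot [ 0.07 -0.12  0.07]
```

View pics/wrist3.png

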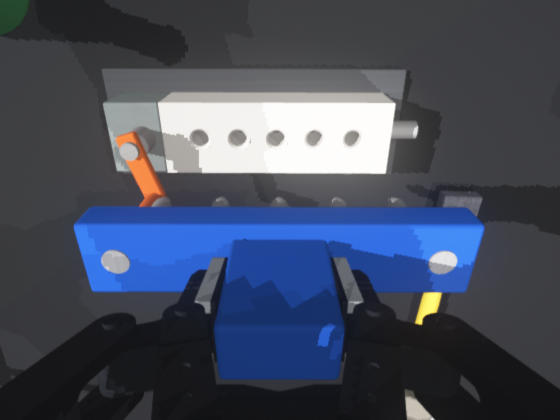

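View pics/scene3z.png

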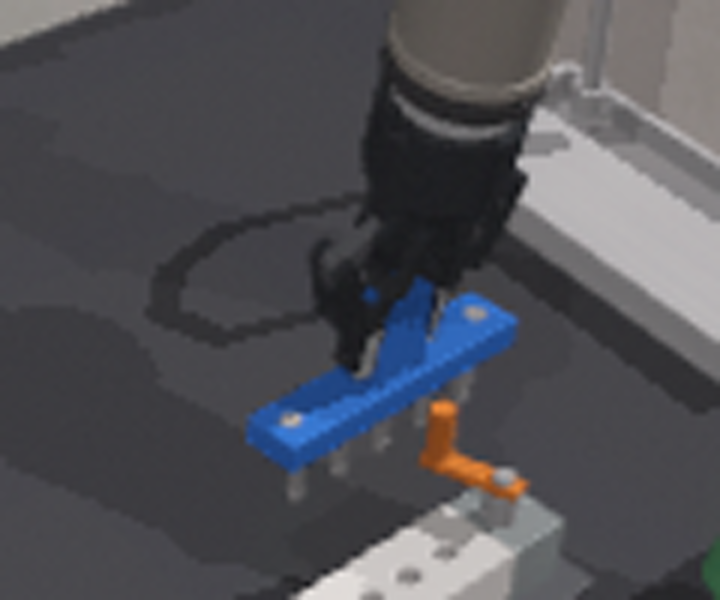

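View pics/top3z.png

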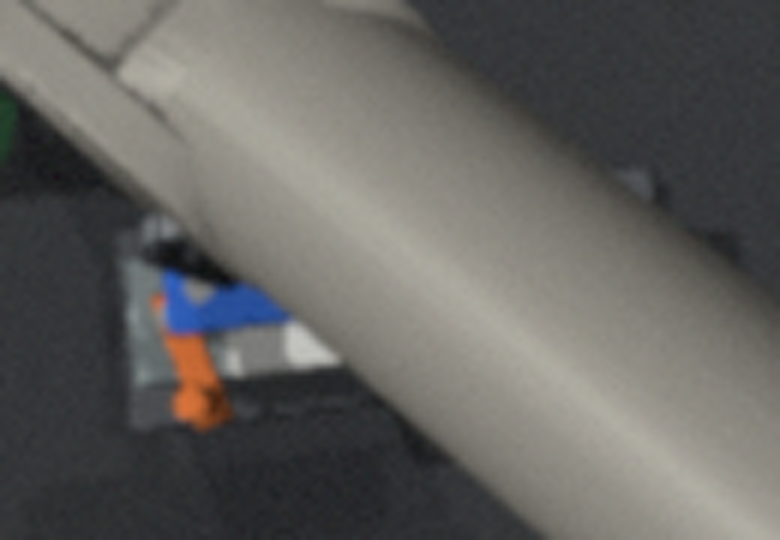

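Run:
```python
import cv2
im=cv2.imread("pics/wrist3.png")
def z(x0,y0,w,h,s,o): cv2.imwrite(o,cv2.resize(im[y0:y0+h,x0:x0+w],None,fx=s,fy=s,interpolation=cv2.INTER_CUBIC))
z(70,180,220,130,3.6,"pics/a.png");z(280,180,220,130,3.6,"pics/b.png");z(150,80,260,110,3,"pics/c.png")
```

```text
(no output)
```

View pics/a.png

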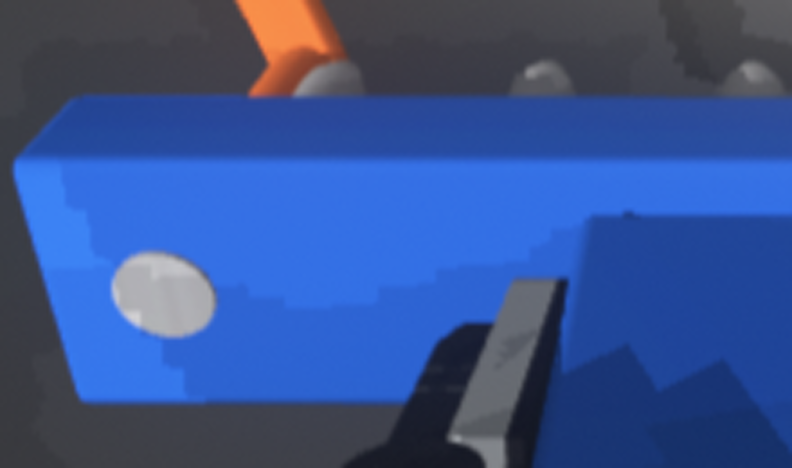

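View pics/b.png

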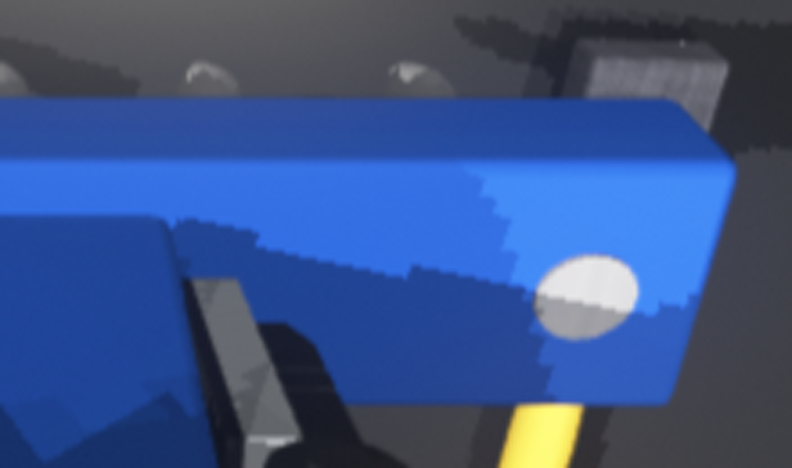

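View pics/c.png

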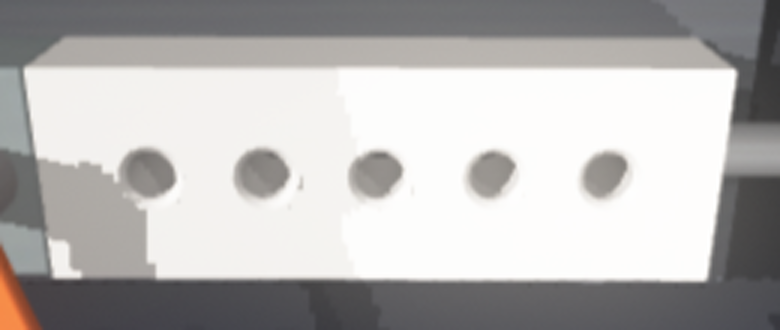

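```bash
cat > m4.py <<'E'
from H import *
import pickle,json
import p as pp
Wc=camd(pickle.load(open("wrist3.pkl","rb")))
w=zm([(150,175),(264,175),(378,175),(492,175),(606,175)],3,150,80)
c=zm([(25,68),(737,70),(709,281),(50,277)],3,150,80)
ys=np.array([64,32,0,-32,-64])/1e3
W=np.r_[np.c_[0*ys,ys,0*ys],np.array([(30,95,0),(30,-95,0),(-30,-95,0),(-30,95,0)])/1e3]
sp=np.r_[w,c]
def stat(q,P): return R.from_euler('z',q[2]).apply(P)+[q[0],q[1],.05 if len(q)<4 else q[3]]
for x0 in ([.4744,.2026,.1022],[.4744,.2026,.1022,.05]):
    s=least_squares(lambda q:(proj(Wc,stat(q,W))-sp).ravel(),x0); print("station wrist",s.x.round(4),"rms",np.sqrt((s.fun**2).mean()).round(2)); print(s.fun.round(1))
    if len(x0)==3: sw=s.x
P=np.array([(18,85,18),(18,85,0),(-18,85,18),(18,-85,18),(18,-85,0),(-18,-85,18),(12,20,68),(12,-20,68),(-12,20,68),(-12,-20,68)])/1e3
px=np.r_[zm([(14,160),(75,97),(82,402)],3.6,70,180),zm([(737,160),(680,99),(665,404)],3.6,280,180),[(222,318),(338.5,318),(217,373),(341,373)]]
def mm(q,P): return R.from_rotvec(q[3:6]).apply(P)+q[:3]
eef=np.array([0.4726,0.1989,0.2303]); Rt=rq([0.005,.994,.052,-.096])
x0=np.r_[eef+Rt.apply(pp.OFF)-[0,0,.043],(Rt*pp.RM).as_rotvec()]
wt=np.r_[np.ones(12),.5*np.ones(8)]
r0=(proj(Wc,mm(x0,P))-px); print("pred resid",r0.round(1).tolist())
s=least_squares(lambda q:wt*(proj(Wc,mm(q,P))-px).ravel(),x0); q=s.x
print("manifold base",q[:3].round(4),"vs pred",x0[:3].round(4)); print(s.fun.round(1))
print("rot in station(wrist yaw)",(R.from_euler('z',-sw[2])*R.from_rotvec(q[3:])).as_rotvec(degrees=True).round(2))
print("station frame offset mm",(R.from_euler('z',-sw[2]).apply(q[:3]-[sw[0],sw[1],.05])*1e3).round(1))
g=mm(q,np.array([[0,0,.043]]))[0]
json.dump({"OFF":Rt.inv().apply(g-eef).tolist(),"RM":(Rt.inv()*R.from_rotvec(q[3:])).as_rotvec().tolist()},open("corr_new.json","w"))
print("OFF new",Rt.inv().apply(g-eef).round(4))
E
python3 m4.py
```

```text
station wrist [0.4769 0.2013 0.1003] rms 0.66
[-0.4  0.3 -0.   0.4  0.3  0.5  0.7  0.7  1.   0.8 -1.1 -0.7 -0.2 -0.5
 -0.9 -1.   0.6 -0.4]
station wrist [0.4768 0.2013 0.1003 0.0496] rms 0.66
[-0.3  0.3  0.   0.4  0.3  0.5  0.6  0.7  1.   0.8 -0.9 -0.7 -0.4 -0.5
 -1.  -1.   0.7 -0.5]
pred resid [[0.4, -1.6], [2.2, -3.6], [1.0, -1.7], [-5.9, -1.1], [-8.2, -3.7], [-5.0, -1.7], [-11.6, 2.1], [0.8, 2.3], [-0.7, -0.2], [-7.0, 0.0]]
manifold base [0.4753 0.1984 0.2029] vs pred [0.4749 0.1996 0.2002]
[ 0.3 -1.   2.5 -2.2 -0.1  1.5 -0.1 -0.4 -3.6 -2.2  1.   1.3 -4.2  0.7
  3.7  0.8  0.9  1.3 -0.4  1.3]
rot in station(wrist yaw) [0.21 1.68 0.03]
station frame offset mm [ -1.8  -2.7 152.9]
OFF new [ 0.0009  0.001  -0.016 ]
```

Run:
```python
import cv2,pickle,json
import numpy as np
from m4 import q,mm,Wc,P,proj
im=cv2.imread("pics/wrist3.png")
s=4;x0,y0=190,200
o=cv2.resize(im[y0:y0+190,x0:x0+185],None,fx=s,fy=s,interpolation=cv2.INTER_CUBIC)
cv2.imwrite("pics/d.png",cv2.resize(o,None,fx=.78,fy=.78))
print(proj(Wc,mm(q,P)).round(1).tolist())
```

```text
station wrist [0.4769 0.2013 0.1003] rms 0.66
[-0.4  0.3 -0.   0.4  0.3  0.5  0.7  0.7  1.   0.8 -1.1 -0.7 -0.2 -0.5
 -0.9 -1.   0.6 -0.4]
station wrist [0.4768 0.2013 0.1003 0.0496] rms 0.66
[-0.3  0.3  0.   0.4  0.3  0.5  0.6  0.7  1.   0.8 -0.9 -0.7 -0.4 -0.5
 -1.  -1.   0.7 -0.5]
pred resid [[0.4, -1.6], [2.2, -3.6], [1.0, -1.7], [-5.9, -1.1], [-8.2, -3.7], [-5.0, -1.7], [-11.6, 2.1], [0.8, 2.3], [-0.7, -0.2], [-7.0, 0.0]]
manifold base [0.4753 0.1984 0.2029] vs pred [0.4749 0.1996 0.2002]
[ 0.3 -1.   2.5 -2.2 -0.1  1.5 -0.1 -0.4 -3.6 -2.2  1.   1.3 -4.2  0.7
  3.7  0.8  0.9  1.3 -0.4  1.3]
rot in station(wrist yaw) [0.21 1.68 0.03]
station frame offset mm [ -1.8  -2.7 152.9]
OFF new [ 0.0009  0.001  -0.016 ]
[[73.8, 223.1], [93.0, 204.4], [92.3, 292.8], [484.3, 223.7], [464.9, 205.0], [465.4, 293.2], [213.6, 319.5], [346.0, 319.6], [218.8, 375.6], [340.2, 375.6]]
```

View pics/d.png

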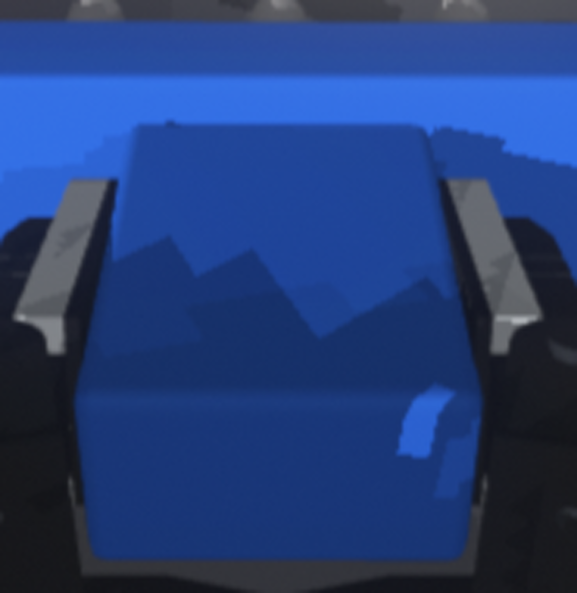

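```bash
python3 - <<'E'
s=open("m4.py").read()
s=s.replace("[(222,318),(338.5,318),(217,373),(341,373)]]","[(215,324.5),(344.8,324.5),(219.5,378.5),(340,378.5),(233.9,240),(326.2,240)]]")
s=s.replace("(-12,-20,68)])","(-12,-20,68),(12,20,18),(12,-20,18)])").replace("wt=np.r_[np.ones(12),.5*np.ones(8)]","wt=np.array([1,1,.4,.4,1,1,1,1,.4,.4,1,1]+[1]*12)")
open("m4.py","w").write(s)
E
python3 m4.py | tail -8
```

```text
-1.  -1.   0.7 -0.5]
pred resid [[0.4, -1.6], [2.2, -3.6], [1.0, -1.7], [-5.9, -1.1], [-8.2, -3.7], [-5.0, -1.7], [-4.6, -4.4], [-5.5, -4.2], [-3.2, -5.7], [-6.0, -5.5], [-4.6, -5.2], [-3.3, -5.1]]
manifold base [0.4752 0.1983 0.2026] vs pred [0.4749 0.1996 0.2002]
[ 0.3  0.7  0.9 -0.7  0.9  1.6 -0.2  1.3 -1.4 -0.6 -0.1  1.3 -0.6  0.4
  1.1  0.5  0.3 -0.1 -0.3 -0.1 -1.9 -2.7  0.6 -2.5]
rot in station(wrist yaw) [ 0.28  0.06 -0.02]
station frame offset mm [ -2.   -2.7 152.6]
OFF new [-0.0004  0.001  -0.0155]
```

```bash
cp corr_new.json corr.json; sed -i 's/^ST=.*/ST=(.4755,.2020,.1015)/' p.py; python3 p.py 0 0 55
```

```text
OFF [-0.0004  0.001  -0.0155]
t 6.35 pos [0.4731 0.198  0.2303] REL mm [19.  -4.6 95.8] deg [-0.37  0.07 -0.14] | 0.098 0.4 F [-0.5 -0.7 -1.4] M [ 0.06 -0.3   0.03] w 0.457
grip now [0.4757 0.1972 0.2456] station mm [ -0.3  -4.8 152.6] rot [ 0.33  0.08 -0.21]
```

```bash
python3 -m jog '0.006 -0.0045 0.03 -0.3 0.1 0 0.03; 0.013 -0.0045 0.065 -0.3 0.1 0 0.03; 0.019 -0.0045 0.095 -0.3 0.1 0 0.03; 0.019 -0.0045 0.095 -0.3 0.1 0 0.03' && python3 p.py 0 0 55
python3 - <<'E'
from station import eyes,status
import cv2,pickle
o=status.get_obs(); pickle.dump(o,open("obs4.pkl","wb"))
for n in ["wrist","scene","top"]:
    r=eyes.read_camera(n); pickle.dump(r,open(f"{n}4.pkl","wb")); cv2.imwrite(f"pics/{n}4.png",r["image"][:,:,::-1])
def z(n,x0,y0,w,h,s,o):
    im=cv2.imread(n); cv2.imwrite(o,cv2.resize(im[y0:y0+h,x0:x0+w],None,fx=s,fy=s,interpolation=cv2.INTER_CUBIC))
z("pics/scene4.png",245,115,90,90,6.5,"pics/scene4z.png")
E
```

```text
t: 6.75
eef_pos: [0.4708, 0.2017, 0.1302]
tool_rot: [0.008, 0.994, 0.052, -0.098]
contact_force: [-0.5, -0.6, -2.1]
gripper_width: 0.459
OFF [-0.0004  0.001  -0.0155]
t 6.75 pos [0.4708 0.2017 0.1302] REL mm [ 1.7 -0.8 -2.8] deg [ 0.04  0.34 -0.1 ] | 0.003 0.4 F [-0.5 -0.6 -2.1] M [ 0.   -0.18 -0.05] w 0.459
grip now [0.4735 0.201  0.1456] station mm [-2.1 -0.8 52.6] rot [-0.06  0.34 -0.09]
```

View pics/wrist4.png

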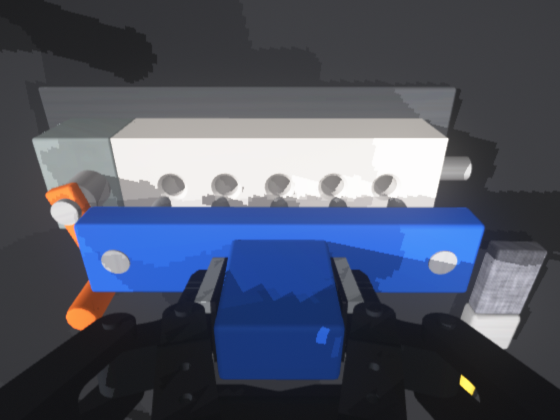

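View pics/scene4z.png

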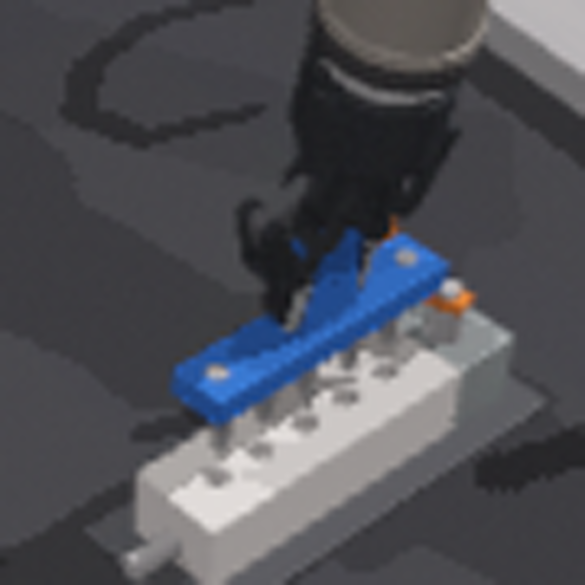

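Run:
```python
import cv2
im=cv2.imread("pics/wrist4.png")
def z(x0,y0,w,h,s,o): cv2.imwrite(o,cv2.resize(im[y0:y0+h,x0:x0+w],None,fx=s,fy=s,interpolation=cv2.INTER_CUBIC))
z(70,110,200,190,4,"pics/e.png");z(260,110,200,190,4,"pics/f.png")
```

```text
(no output)
```

View pics/e.png

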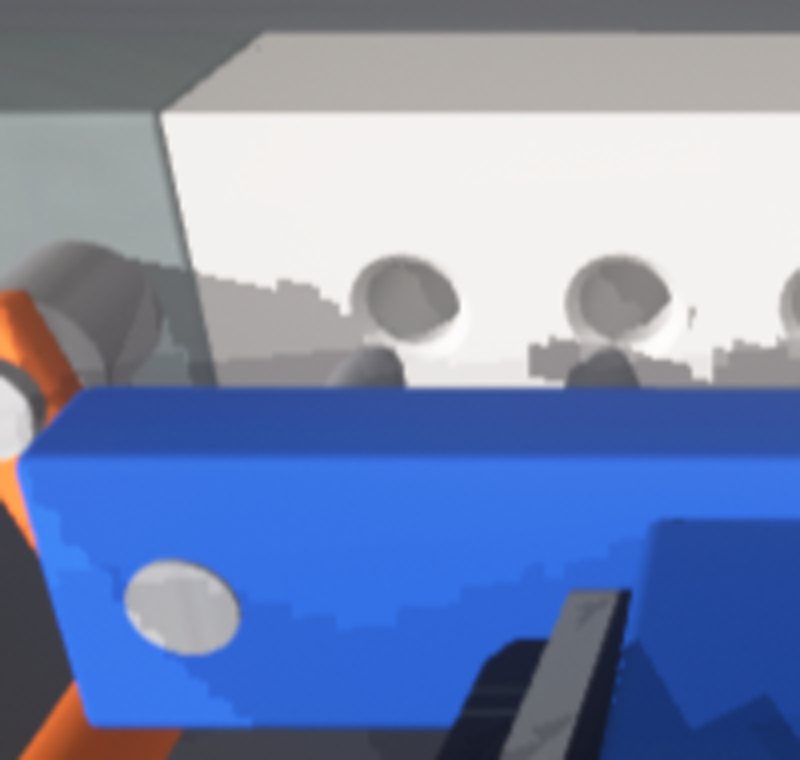

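View pics/f.png

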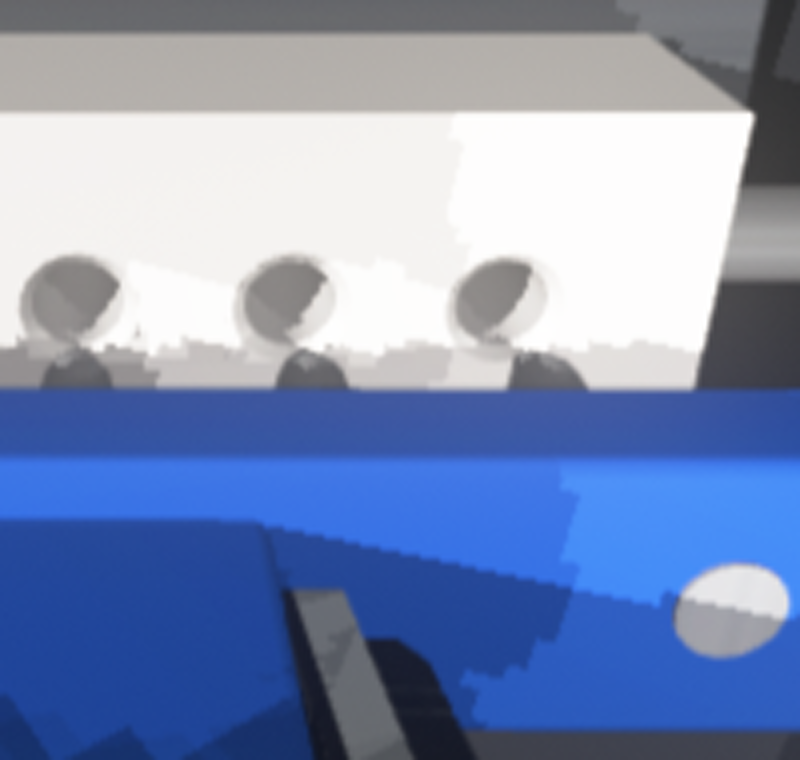

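```bash
cat > m5.py <<'E'
from H import *
import pickle,json
import p as pp
from m4 import q as q3, mm, Wc as C3
C4=camd(pickle.load(open("wrist4.pkl","rb")))
# manifold pose in camera frame from m4
Rc3,Rc4=rq(C3[4]),rq(C4[4])
pc=Rc3.inv().apply(q3[:3]-C3[3]); Rm=Rc3.inv()*R.from_rotvec(q3[3:])
pos=np.array(C4[3])+Rc4.apply(pc); Rm=Rc4*Rm
w=np.r_[zm([(408,303),(625,303)],4,70,110),zm([(72,301),(286,302),(498,304)],4,260,110)]
c=np.r_[zm([(160,112)],4,70,110),zm([(753,113)],4,260,110)]
ys=np.array([64,32,0,-32,-64])/1e3
W=np.r_[np.c_[0*ys,ys,0*ys],np.array([(30,95,0),(30,-95,0)])/1e3]
sp=np.r_[w,c]
f=lambda s:(proj(C4,R.from_euler('z',s[2]).apply(W)+[s[0],s[1],.05])-sp).ravel()
s=least_squares(f,[.4755,.202,.1]); sw=s.x
print("station",sw.round(4),np.sqrt((s.fun**2).mean()).round(2),s.fun.round(1))
Ri=R.from_euler('z',-sw[2])
print("manifold rel station mm",(Ri.apply(pos-[sw[0],sw[1],.05])*1e3).round(1),"rot",(Ri*Rm).as_rotvec(degrees=True).round(2))
# nozzle tips: disc edge radius 5 at z=-33
th=np.linspace(0,2*np.pi,60)
for y in ys:
    pts=np.vstack([np.c_[r*np.cos(th),y+r*np.sin(th),0*th+zz] for r,zz in ((.005,-.033),(.0025,-.040))])
    uv=proj(C4,Rm.apply(pts)+pos); i=uv[:,1].argmin(); print("tip top pred",uv[i].round(1))
o=pickle.load(open("obs4.pkl","rb")); print(o["eef_pos"])
# scene-camera check
P=np.array([(18,85,18),(18,85,0),(18,-85,0),(18,-85,18),(-18,-85,18)])/1e3
S=CAM["scene"]; print("scene pred bar",((proj(S,Rm.apply(P)+pos)-[245,115]+.5)*6.5-.5).round(0).tolist())
E
python3 m5.py | sed -n '/OFF new/,$p'
```

```text
OFF new [-0.0004  0.001  -0.0155]
station [0.4771 0.2015 0.1001] 0.79 [-0.6  0.3 -1.1  0.4  0.8  0.9  0.9  0.7  1.3  0.2 -1.1 -0.9 -0.1 -0.7]
manifold rel station mm [-3.8 -0.1 52.6] rot [-0.11  0.31 -0.04]
tip top pred [166.3 197.1]
tip top pred [222.6 197.2]
tip top pred [278.9 197.3]
tip top pred [335.  197.4]
tip top pred [391.1 197.5]
[0.47079648 0.20165508 0.13024285]
scene pred bar [[445.0, 271.0], [441.0, 297.0], [213.0, 439.0], [214.0, 413.0], [167.0, 376.0]]
```

Run:
```python
import cv2
im=cv2.imread("pics/scene4.png")
x0,y0,w,h,s=264,145,62,60,12
cv2.imwrite("pics/s4.png",cv2.resize(im[y0:y0+h,x0:x0+w],None,fx=s,fy=s,interpolation=cv2.INTER_LANCZOS4))
```

```text
(no output)
```

View pics/s4.png

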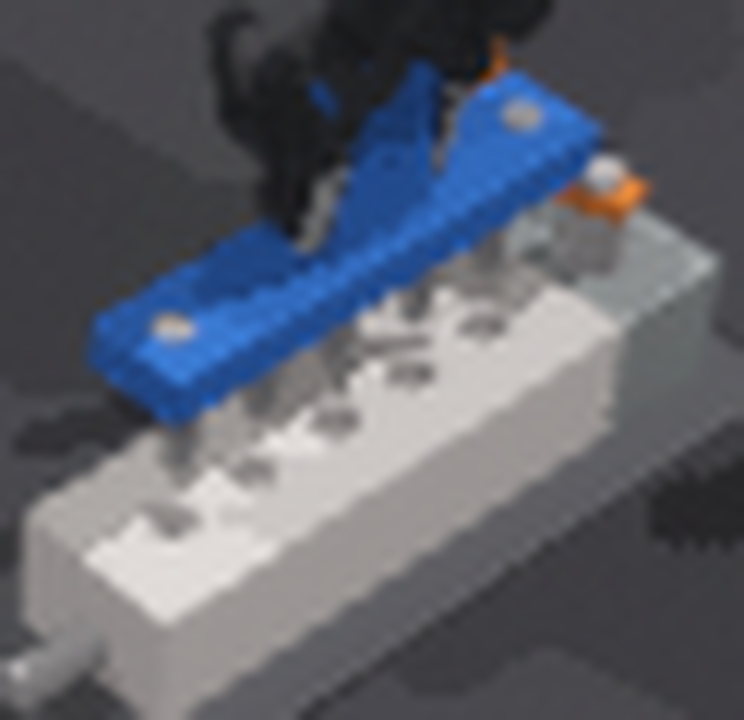

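```bash
cat > m6.py <<'E'
from m5 import *
print("=====")
w=zm([(485,325),(411,373),(335,420),(254,471),(175,520)],12,264,145)
Z=np.c_[0*ys,ys,0*ys]
s=least_squares(lambda s:(proj(S,R.from_euler('z',s[2]).apply(Z)+[s[0],s[1],.05])-w).ravel(),[.4755,.202,.1]); print("scene station",s.x.round(4),s.fun.round(1)); ss=s.x
P=np.array([(18,85,18),(18,85,0),(18,-85,18),(18,-85,0),(-18,-85,18),(-18,85,18)])/1e3
px=zm([(603,130),(598,157),(172,393),(168,425),(93,328),(515,72)],12,264,145)
m=least_squares(lambda t:(proj(S,Rm.apply(P)+t)-px).ravel(),pos); print("scene manifold",m.x.round(4),m.fun.round(1),"wrist man",pos.round(4))
mz=least_squares(lambda t:(proj(S,Rm.apply(P)+[t[0],t[1],pos[2]])-px).ravel(),pos[:2]); print("z fixed",mz.x.round(4),mz.fun.round(1))
for t in (m.x,np.r_[mz.x,pos[2]]): print("rel",(R.from_euler('z',-.1015).apply(t-[ss[0],ss[1],.05])*1e3).round(1))
E
python3 m6.py | sed -n '/====/,$p'
```

```text
=====
scene station [0.4757 0.2014 0.0949] [ 0.   0.1 -0.1 -0.  -0.1  0.1  0.1 -0.1  0.   0. ]
scene manifold [0.475  0.2021 0.1091] [-0.  -0.4 -0.2  1.3  0.3 -0.5  0.4  0.8 -0.5 -0.7 -0.1 -0.5] wrist man [0.4734 0.201  0.1026]
z fixed [0.4695 0.207 ] [-0.2 -0.3 -0.3  1.4  0.4 -0.6  0.5  0.7 -0.3 -0.7 -0.2 -0.4]
rel [-0.7  0.7 59.1]
rel [-5.6  6.2 52.6]
```

```bash
sed -i 's/^ST=.*/ST=(.4760,.2017,.1005)/' p.py; python3 p.py 0.3 0 43.5
```

```text
OFF [-0.0004  0.001  -0.0155]
t 6.9 pos [0.4734 0.2049 0.135 ] REL mm [ 2.6  2.5 13.6] deg [-0.15 -0.12  0.04] | 0.014 0.2 F [-0.1  0.1 -1. ] M [ 0.04 -0.25  0.02] w 0.461
grip now [0.476  0.2042 0.1504] station mm [ 0.3  2.4 57.4] rot [ 0.15 -0.12  0.01]
```

```bash
python3 -m jog '0.0025 0.0025 0.006 -0.1 -0.1 0 0.03; 0.0025 0.0025 0.0135 -0.1 -0.1 0 0.03; 0.0025 0.0025 0.0135 -0.1 -0.1 0 0.03; 0.0025 0.0025 0.0135 -0.1 -0.1 0 0.03;0.0025 0.0025 0.0135 -0.1 -0.1 0 0.03' && python3 p.py 0 0 43
python3 - <<'E'
from station import eyes,status
import cv2,pickle
o=status.get_obs(); pickle.dump(o,open("obs5.pkl","wb"))
for n in ["wrist","scene"]:
    r=eyes.read_camera(n); pickle.dump(r,open(f"{n}5.pkl","wb")); cv2.imwrite(f"pics/{n}5.png",r["image"][:,:,::-1])
im=cv2.imread("pics/wrist5.png")
def z(x0,y0,w,h,s,o): cv2.imwrite(o,cv2.resize(im[y0:y0+h,x0:x0+w],None,fx=s,fy=s,interpolation=cv2.INTER_CUBIC))
z(60,110,200,190,4,"pics/g.png");z(260,110,200,190,4,"pics/h.png")
im=cv2.imread("pics/scene5.png"); z(264,145,62,60,12,"pics/s5.png")
E
python3 p.py 0 0 43
```

```text
t: 7.4
eef_pos: [0.4728, 0.2026, 0.1202]
tool_rot: [0.007, 0.994, 0.053, -0.096]
contact_force: [0.0, -0.3, -2.5]
gripper_width: 0.459
OFF [-0.0004  0.001  -0.0155]
t 7.4 pos [0.4728 0.2026 0.1202] REL mm [ 0.4  0.3 -0.6] deg [-0.    0.04  0.12] | 0.001 0.1 F [ 0.  -0.3 -2.5] M [ 0.05 -0.28  0.06] w 0.459
grip now [0.4754 0.2019 0.1355] station mm [-0.5  0.3 42.5] rot [0.02 0.04 0.11]
OFF [-0.0004  0.001  -0.0155]
t 7.5 pos [0.4728 0.2026 0.1201] REL mm [ 0.4  0.3 -0.6] deg [0.   0.04 0.12] | 0.001 0.1 F [ 0.3  0.1 -2.3] M [ 0.   -0.26  0.01] w 0.458
grip now [0.4754 0.2019 0.1355] station mm [-0.5  0.3 42.5] rot [0.02 0.04 0.12]
```

View pics/g.png

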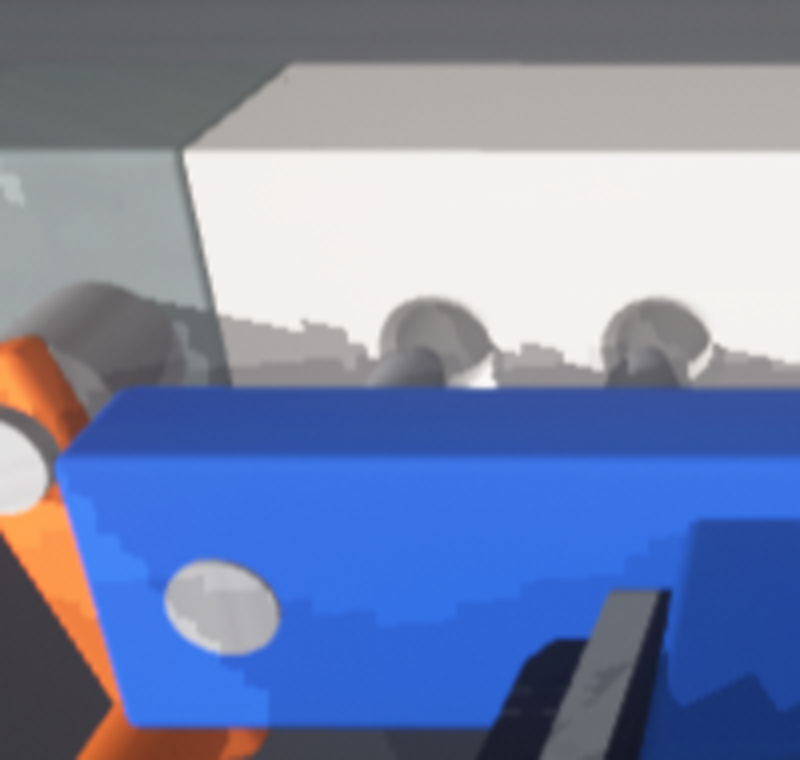

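View pics/h.png

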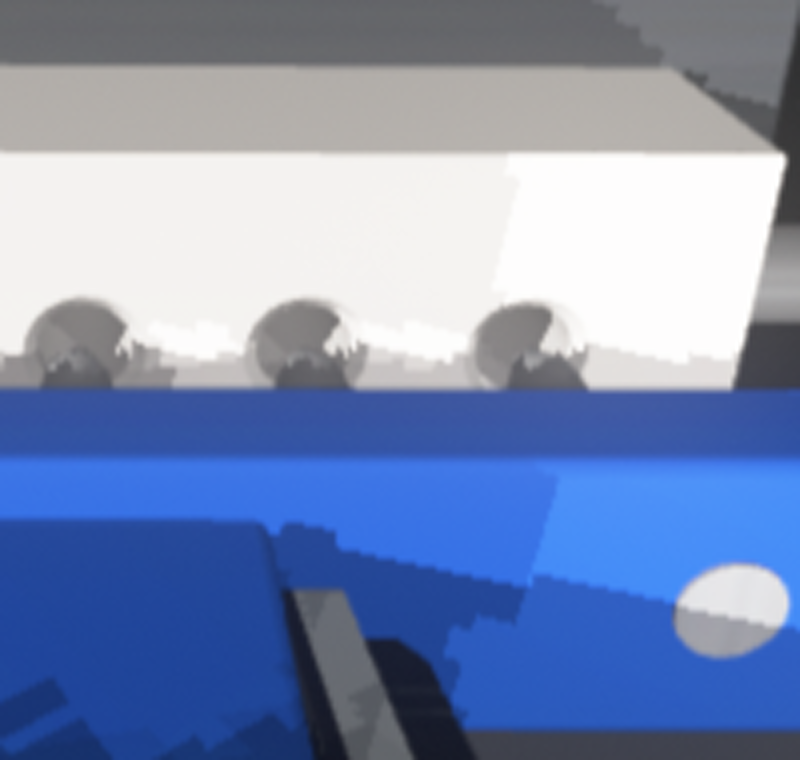

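View pics/s5.png

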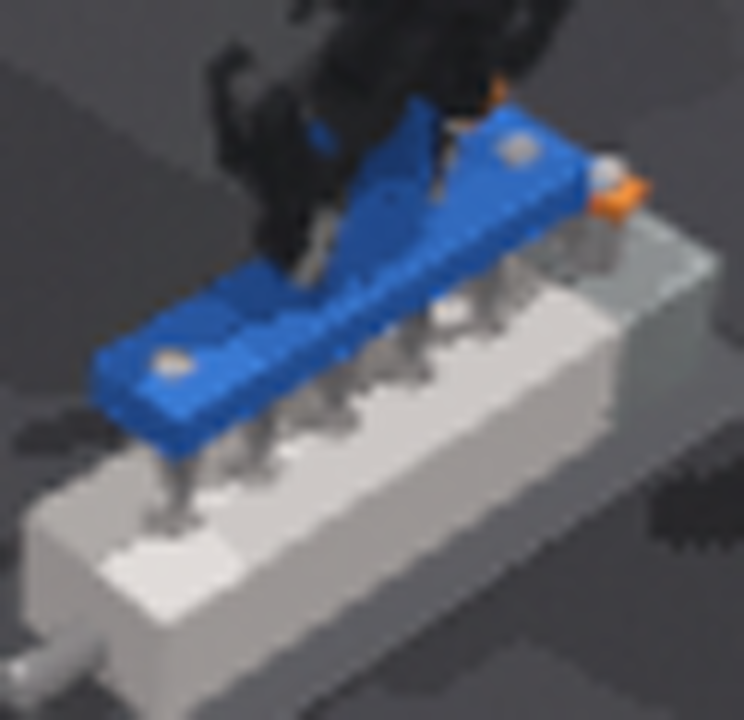

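```bash
cat > m7.py <<'E'
from m5 import *
print("=====")
C=camd(pickle.load(open("wrist5.pkl","rb")))
Rc=rq(C[4]); pos=np.array(C[3])+Rc.apply(pc); Rm=Rc*Rc3.inv()*R.from_rotvec(q3[3:])
# adopt measured shift in pic? check bar corners
print("bar pred",proj(C,Rm.apply(np.array([(18,85,18),(18,-85,18),(-18,85,18)])/1e3)+pos).round(1).tolist(),"obs",zm([(57,458),(132,727)],4,60,110).round(1).tolist())
w=np.r_[zm([(438,348),(657,348)],4,60,110),zm([(83,348),(308,350),(530,351)],4,260,110)]
c=np.r_[zm([(182,150)],4,60,110),zm([(786,153)],4,260,110)]
sp=np.r_[w,c]
s=least_squares(lambda s:(proj(C,R.from_euler('z',s[2]).apply(W)+[s[0],s[1],.05])-sp).ravel(),[.4755,.202,.1]); sw=s.x
print("station",sw.round(4),s.fun.round(1))
Ri=R.from_euler('z',-sw[2])
print("manifold rel station mm",(Ri.apply(pos-[sw[0],sw[1],.05])*1e3).round(1),"rot",(Ri*Rm).as_rotvec(degrees=True).round(2))
for y in ys:
    pts=np.vstack([np.c_[r*np.cos(th),y+r*np.sin(th),0*th+zz] for r,zz in ((.005,-.033),(.0025,-.040))])
    uv=proj(C,Rm.apply(pts)+pos); i=uv[:,1].argmin(); print("tip top pred",uv[i].round(1))
print("obs",np.r_[zm([(415,347),(645,350)],4,60,110),zm([(77,350),(310,355),(548,355)],4,260,110)].round(1).tolist())
E
python3 m7.py | sed -n '/====/,$p'
```

```text
=====
bar pred [[73.9, 224.8], [484.2, 225.4], [93.3, 292.9]] obs [[73.9, 224.1], [92.6, 291.4]]
station [0.477  0.2011 0.1014] [ 0.2  0.2  1.1  0.3  0.2  0.4 -0.6  0.1 -0.7 -0.1 -0.6 -0.5  0.4 -0.3]
manifold rel station mm [-1.5  1.  42.4] rot [-0.03  0.02  0.04]
tip top pred [166.3 197.1]
tip top pred [222.6 197.2]
tip top pred [278.9 197.3]
tip top pred [335.  197.4]
tip top pred [391.1 197.5]
obs [[163.4, 196.4], [220.9, 197.1], [278.9, 197.1], [337.1, 198.4], [396.6, 198.4]]
```

```bash
python3 p.py .2 -.2 30;python3 p.py .2 -.2 -2
```

```text
OFF [-0.0004  0.001  -0.0155]
t 7.5 pos [0.4728 0.2026 0.1201] REL mm [ 3.1  0.4 12.1] deg [0.   0.04 0.12] | 0.013 0.1 F [ 0.3  0.1 -2.3] M [ 0.   -0.26  0.01] w 0.458
grip now [0.4754 0.2019 0.1355] station mm [-0.5  0.3 42.5] rot [0.02 0.04 0.12]
OFF [-0.0004  0.001  -0.0155]
t 7.5 pos [0.4728 0.2026 0.1201] REL mm [ 9.2  0.3 43.5] deg [0.   0.04 0.12] | 0.044 0.1 F [ 0.3  0.1 -2.3] M [ 0.   -0.26  0.01] w 0.458
grip now [0.4754 0.2019 0.1355] station mm [-0.5  0.3 42.5] rot [0.02 0.04 0.12]
```

```bash
python3 -m jog '0.0013 0.0005 0.003 0 0 0 0.03; 0.002 0.0005 0.006 0 0 0 0.03; 0.0025 0.0005 0.009 0 0 0 0.03; 0.003 0.0005 0.012 0 0 0 0.03; 0.003 0.0005 0.012 0 0 0 0.03' && python3 p.py .2 -.2 0
```

```text
t: 8.0
eef_pos: [0.4731, 0.2017, 0.107]
tool_rot: [0.008, 0.994, 0.053, -0.096]
contact_force: [0.8, -0.2, -1.5]
gripper_width: 0.461
OFF [-0.0004  0.001  -0.0155]
t 8.0 pos [0.4731 0.2017 0.107 ] REL mm [ 6.2 -0.6 28.7] deg [0.02 0.11 0.11] | 0.029 0.2 F [ 0.8 -0.2 -1.5] M [ 0.04 -0.33  0.03] w 0.461
grip now [0.4757 0.201  0.1223] station mm [-0.3 -0.6 29.3] rot [-0.    0.11  0.11]
```

```bash
python3 -m jog '0.001 0 0.004 0 0 0 0.03; 0.002 0 0.008 0 0 0 0.03; 0.0026 0 0.012 0 0 0 0.03; 0.0034 0 0.016 0 0 0 0.03; 0.0034 0 0.016 0 0 0 0.03' && python3 p.py .2 -.2 0
```

```text
t: 8.5
eef_pos: [0.4733, 0.2016, 0.0905]
tool_rot: [0.008, 0.994, 0.053, -0.096]
contact_force: [0.1, -0.6, -2.3]
gripper_width: 0.459
OFF [-0.0004  0.001  -0.0155]
t 8.5 pos [0.4733 0.2016 0.0905] REL mm [ 2.8 -0.6 12.6] deg [0.02 0.12 0.1 ] | 0.013 0.2 F [ 0.1 -0.6 -2.3] M [ 0.06 -0.28  0.01] w 0.459
grip now [0.476  0.2009 0.1059] station mm [-0.1 -0.7 12.9] rot [-0.    0.12  0.11]
```

```bash
python3 -m jog '0.0006 0 0.003 0 0 0 0.03; 0.0012 0 0.006 0 0 0 0.03; 0.0018 0 0.009 0 0 0 0.03; 0.002 0 0.0105 0 0 0 0.03;  0.002 0 0.0105 0 0 0 0.03' && python3 p.py .2 -.2 0
```

```text
t: 9.0
eef_pos: [0.4735, 0.2018, 0.0803]
tool_rot: [0.008, 0.994, 0.053, -0.096]
contact_force: [-0.2, 0.1, -2.6]
gripper_width: 0.458
OFF [-0.0004  0.001  -0.0155]
t 9.0 pos [0.4735 0.2018 0.0803] REL mm [ 0.6 -0.5  2.5] deg [0.01 0.08 0.11] | 0.003 0.1 F [-0.2  0.1 -2.6] M [ 0.04 -0.26  0.01] w 0.458
grip now [0.4762 0.2011 0.0956] station mm [ 0.1 -0.6  2.6] rot [0.01 0.08 0.11]
```

Free descent; now feel for the block in 1 mm steps.

```bash
python3 -m jog '0.0002 0 0.001 0 0 0 0.03; 0.0004 0 0.002 0 0 0 0.03; 0.0004 0 0.002 0 0 0 0.03' && python3 p.py .2 -.2 0; python3 -m jog '0.0002 0 0.001 0 0 0 0.03; 0.0004 0 0.002 0 0 0 0.03; 0.0004 0 0.002 0 0 0 0.03' && python3 p.py .2 -.2 0
```

```text
t: 9.3
eef_pos: [0.4736, 0.2018, 0.0784]
tool_rot: [0.007, 0.994, 0.053, -0.096]
contact_force: [-0.2, -0.4, -1.9]
gripper_width: 0.46
OFF [-0.0004  0.001  -0.0155]
t 9.3 pos [0.4736 0.2018 0.0784] REL mm [ 0.1 -0.4  0.7] deg [0.01 0.06 0.11] | 0.001 0.1 F [-0.2 -0.4 -1.9] M [ 0.01 -0.33 -0.02] w 0.46
grip now [0.4763 0.2011 0.0937] station mm [ 0.2 -0.6  0.7] rot [0.01 0.06 0.11]
t: 9.6
eef_pos: [0.4736, 0.2018, 0.0763]
tool_rot: [0.007, 0.994, 0.053, -0.096]
contact_force: [-0.7, -0.5, -1.6]
gripper_width: 0.464
OFF [-0.0004  0.001  -0.0155]
t 9.6 pos [0.4736 0.2018 0.0763] REL mm [-0.2 -0.4 -1.3] deg [0.01 0.07 0.1 ] | 0.001 0.1 F [-0.7 -0.5 -1.6] M [ 0.04 -0.33  0.04] w 0.464
grip now [0.4763 0.2011 0.0917] station mm [ 0.2 -0.7 -1.3] rot [0.01 0.07 0.1 ]
```

```bash
python3 -m jog '0.0002 0 0.001 0 0 0 0.03; 0.0002 0 0.001 0 0 0 0.03' && python3 -m jog '0.0002 0 0.001 0 0 0 0.03; 0.0002 0 0.001 0 0 0 0.03'&& python3 -m jog '0.0002 0 0.001 0 0 0 0.03; 0.0002 0 0.001 0 0 0 0.03' && python3 p.py .2 -.2 0
```

```text
t: 9.8
eef_pos: [0.4737, 0.2019, 0.0754]
tool_rot: [0.007, 0.994, 0.053, -0.096]
contact_force: [0.9, 0.5, -1.5]
gripper_width: 0.461
t: 10.0
eef_pos: [0.4739, 0.2018, 0.0753]
tool_rot: [0.008, 0.994, 0.053, -0.096]
contact_force: [-0.1, -3.9, 7.5]
gripper_width: 0.461
t: 10.2
eef_pos: [0.4742, 0.2018, 0.075]
tool_rot: [0.008, 0.994, 0.053, -0.096]
contact_force: [-1.9, -5.1, 14.3]
gripper_width: 0.462
OFF [-0.0004  0.001  -0.0155]
t 10.2 pos [0.4742 0.2018 0.075 ] REL mm [-1.  -0.4 -2.5] deg [0.05 0.02 0.09] | 0.003 0.1 F [-1.9 -5.1 14.3] M [-0.18  1.11  0.35] w 0.462
grip now [0.4768 0.2011 0.0903] station mm [ 0.7 -0.6 -2.7] rot [-0.03  0.02  0.1 ]
```

```bash
python3 -m jog '0 0 -0.0015 0 0 0 0.03; 0 0 -0.0015 0 0 0 0.03'
python3 - <<'E'
from station import eyes,status
import cv2,pickle
for n in ["wrist","scene"]:
    r=eyes.read_camera(n); pickle.dump(r,open(f"{n}6.pkl","wb")); cv2.imwrite(f"pics/{n}6.png",r["image"][:,:,::-1])
def z(im,x0,y0,w,h,s): return cv2.resize(im[y0:y0+h,x0:x0+w],None,fx=s,fy=s,interpolation=cv2.INTER_CUBIC)
im=cv2.imread("pics/scene6.png"); cv2.imwrite("pics/s6.png",z(im,264,145,62,60,10))
E
```

```text
t: 10.4
eef_pos: [0.4741, 0.2018, 0.0751]
tool_rot: [0.007, 0.994, 0.053, -0.096]
contact_force: [-1.1, -1.9, 5.5]
gripper_width: 0.459
```

View pics/s6.png

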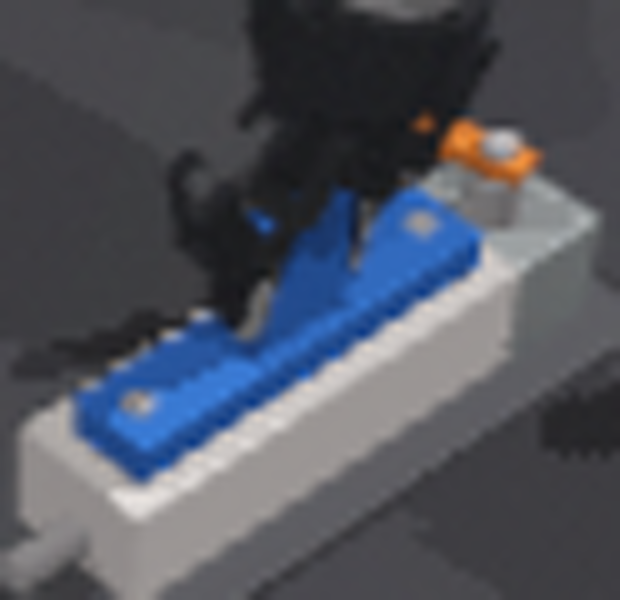

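View pics/wrist6.png

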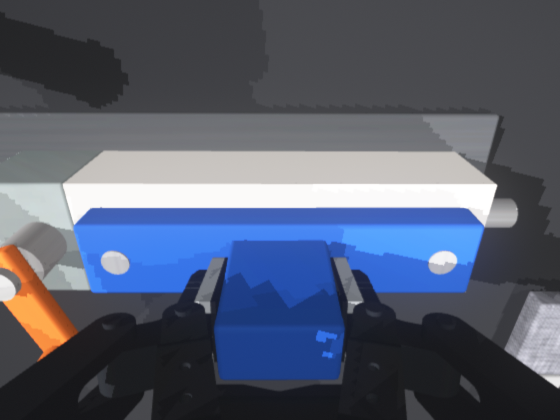

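The scene and wrist pictures show the bar flat on the block (scene zoom: bar's bottom edge lies on the white top from (140,480) to (480,260)). Releasing and retreating.

```bash
python3 -m jog '0 0 -0.0005 0 0 0 0.065; 0 0 -0.0005 0 0 0 0.065; 0 0 -0.0005 0 0 0 0.065; 0 0 -0.0005 0 0 0 0.065' && python3 -m jog '-0.006 0 -0.03 0 0 0 0.065; -0.015 0 -0.075 0 0 0 0.065; -0.025 0 -0.12 0 0 0 0.065; -0.025 0 -0.12 0 0 0 0.065; -0.025 0 -0.12 0 0 0 0.065' && python3 p.py 0 0 0
python3 - <<'E'
from station import eyes,status
import cv2,pickle
for n in ["wrist","scene"]:
    r=eyes.read_camera(n); pickle.dump(r,open(f"{n}7.pkl","wb")); cv2.imwrite(f"pics/{n}7.png",r["image"][:,:,::-1])
def z(im,x0,y0,w,h,s): return cv2.resize(im[y0:y0+h,x0:x0+w],None,fx=s,fy=s,interpolation=cv2.INTER_CUBIC)
im=cv2.imread("pics/scene7.png"); cv2.imwrite("pics/s7.png",z(im,264,135,62,60,10))
E
```

```text
t: 10.9
eef_pos: [0.474, 0.2019, 0.0752]
tool_rot: [0.007, 0.994, 0.053, -0.096]
contact_force: [-0.6, -0.3, -0.3]
gripper_width: 0.759
t: 11.4
eef_pos: [0.4729, 0.2024, 0.1987]
tool_rot: [0.007, 0.994, 0.053, -0.095]
contact_force: [-0.5, 0.3, -1.2]
gripper_width: 0.765
OFF [-0.0004  0.001  -0.0155]
t 11.4 pos [0.4729 0.2024 0.1987] REL mm [ 23.3  -0.5 118.8] deg [ 0.01 -0.07  0.09] | 0.121 0.1 F [-0.5  0.3 -1.2] M [ 0.07 -0.23 -0.04] w 0.765
grip now [0.4756 0.2017 0.214 ] station mm [-4.00e-01  1.00e-01  1.21e+02] rot [ 0.01 -0.07  0.09]
```

View pics/s7.png

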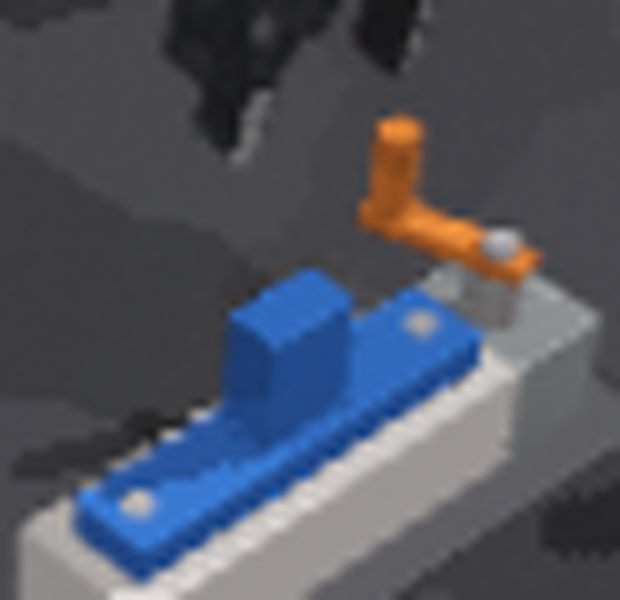

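View pics/wrist7.png

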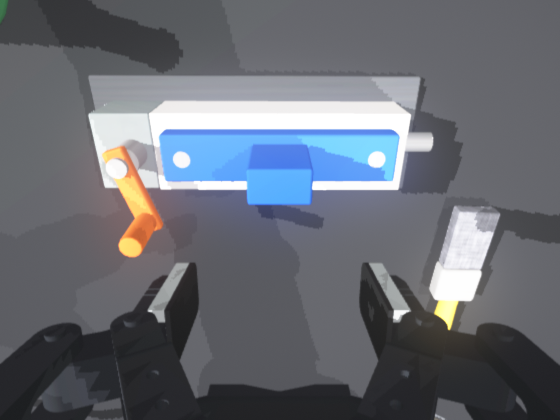

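```bash
cat > l.py <<'E'
import sys,json
from H import *
from station import status
ST=(.4760,.2015,.1005)
th,z=float(sys.argv[1]),float(sys.argv[2]); dang=float(sys.argv[3]) if len(sys.argv)>3 else 54.
Rs=R.from_euler('z',ST[2]); k=Rs.apply([-.045*np.sin(th),.112-.045*np.cos(th),0])+[ST[0],ST[1],z]
Rt=R.from_euler('z',np.radians(dang))*tool_for(ST[2],0)
o=status.get_obs(); print("q",o["q"].round(2),"knob",k.round(4)); rel(k,Rt,o)
e=Rs.inv().apply(o["eef_pos"]-[ST[0],ST[1],0])*1e3; print("tcp station mm",e.round(1),"angle est",np.arctan2(-e[0],112-e[1]).round(3),"r",np.hypot(e[0],112-e[1]).round(1))
E
python3 l.py 1.26 .17
```

```text
q [ 0.28  0.56 -1.03  1.79  0.39  1.24 -2.35] knob [0.4235 0.2949 0.17  ]
t 11.5 pos [0.472  0.2015 0.1968] REL mm [-32.4 -98.2  33.1] deg [ -4.91  10.45 -53.5 ] | 0.109 54.7 F [-0.7 -0.9 -0.4] M [-0.01 -0.21  0.01] w 0.758
tcp station mm [ -4.    0.4 196.8] angle est 0.036 r 111.6
```

```bash
python3 -m jog '-0.032 -0.098 0.02 -4.9 10.5 -53.5 0.05; -0.032 -0.098 0.02 -4.9 10.5 -53.5 0.05; -0.032 -0.098 0.02 -4.9 10.5 -53.5 0.05; -0.032 -0.098 0.02 -4.9 10.5 -53.5 0.05; -0.032 -0.098 0.02 -4.9 10.5 -53.5 0.05' && python3 l.py 1.26 .17
```

```text
t: 12.0
eef_pos: [0.4257, 0.296, 0.1823]
tool_rot: [0.001, 0.911, 0.413, -0.021]
contact_force: [0.1, -0.4, -0.1]
gripper_width: 0.585
q [ 0.18  0.59 -1.21  1.89  0.59  1.14 -1.98] knob [0.4235 0.2949 0.17  ]
t 12.0 pos [0.4257 0.296  0.1823] REL mm [-1.7 -0.7 12.4] deg [ -1.06   2.19 -11.01] | 0.013 11.3 F [ 0.1 -0.4 -0.1] M [-0.03 -0.    0.01] w 0.585
tcp station mm [-40.6  99.1 182.3] angle est 1.263 r 42.6
```

```bash
python3 -m jog '-0.002 -0.001 0.012 -1 2.2 -11 0.045; -0.002 -0.001 0.012 -1 2.2 -11 0.045; -0.002 -0.001 0.012 -1 2.2 -11 0.045; -0.002 -0.001 0.012 -1 2.2 -11 0.045' && python3 l.py 1.26 .088
python3 - <<'E'
from station import eyes,status
import cv2,pickle
for n in ["wrist","scene","top"]:
    r=eyes.read_camera(n); pickle.dump(r,open(f"{n}8.pkl","wb")); cv2.imwrite(f"pics/{n}8.png",r["image"][:,:,::-1])
def z(im,x0,y0,w,h,s): return cv2.resize(im[y0:y0+h,x0:x0+w],None,fx=s,fy=s,interpolation=cv2.INTER_CUBIC)
im=cv2.imread("pics/scene8.png"); cv2.imwrite("pics/s8.png",z(im,264,125,72,70,10))
E
```

```text
t: 12.4
eef_pos: [0.4242, 0.2945, 0.1712]
tool_rot: [-0.001, 0.87, 0.494, -0.0]
contact_force: [1.0, 0.6, -0.2]
gripper_width: 0.528
q [ 0.21  0.6  -1.25  1.94  0.65  1.09 -1.84] knob [0.4235 0.2949 0.088 ]
t 12.4 pos [0.4242 0.2945 0.1712] REL mm [ 0.1 -0.7 83.2] deg [-0.07 -0.01 -0.58] | 0.083 0.6 F [ 1.   0.6 -0.2] M [-0.01 -0.02 -0.  ] w 0.528
tcp station mm [-42.2  97.7 171.2] angle est 1.244 r 44.6
```

View pics/s8.png

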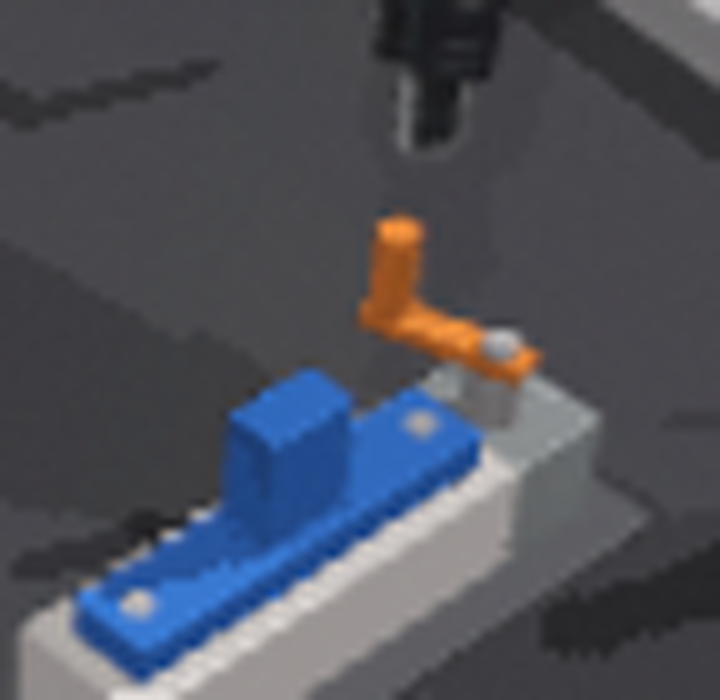

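View pics/wrist8.png

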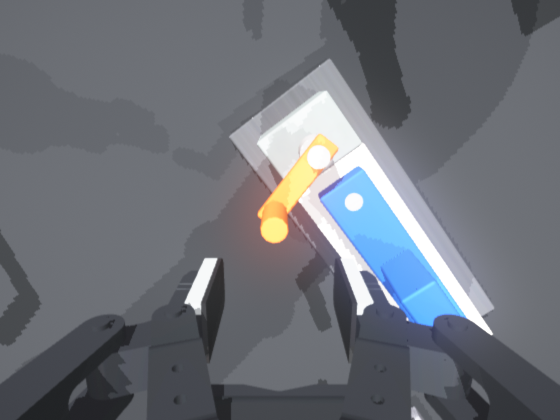

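```bash
python3 - <<'E'
from H import *
import pickle
c=camd(pickle.load(open("wrist8.pkl","rb"))); print(unproj(c,(274,230),.115), unproj(CAM["scene"],zm((399,230),10,264,125),.115))
print("pivot",unproj(c,(318,157),.083))
E
python3 l.py 1.26 .088
```

```text
[[0.4234456  0.29549011 0.115     ]] [[0.42135022 0.29586324 0.115     ]]
pivot [[0.46465805 0.31256546 0.083     ]]
q [ 0.21  0.6  -1.25  1.93  0.65  1.09 -1.84] knob [0.4235 0.2949 0.088 ]
t 12.55 pos [0.4246 0.2949 0.1719] REL mm [-0.7 -0.9 83.9] deg [-0.02 -0.08 -0.55] | 0.084 0.6 F [-0.3  0.  -0.1] M [-0.02 -0.   -0.02] w 0.526
tcp station mm [-41.8  98.1 171.9] angle est 1.25 r 44.0
```

```bash
python3 -m jog '0 0 0.03 0 0 0 0.045; -0.0005 -0.0005 0.06 0 0 0 0.045; -0.0005 -0.0005 0.082 0 0 0 0.045; -0.0005 -0.0005 0.082 0 0 0 0.045' && python3 l.py 1.26 .088 && python3 -m jog '0 0 0 0 0 0 0.01; 0 0 0 0 0 0 0.01; 0 0 0 0 0 0 0.01; 0 0 0 0 0 0 0.01' 20 && python3 l.py 1.26 .088
```

```text
t: 12.95
eef_pos: [0.4227, 0.2934, 0.0877]
tool_rot: [-0.0, 0.869, 0.494, -0.002]
contact_force: [0.8, -0.7, 0.1]
gripper_width: 0.527
q [ 0.12  0.7  -1.13  2.    0.78  0.97 -1.95] knob [0.4235 0.2949 0.088 ]
t 12.95 pos [0.4227 0.2934 0.0877] REL mm [ 1.7 -0.1 -0.3] deg [-0.1   0.16 -0.51] | 0.002 0.5 F [ 0.8 -0.7  0.1] M [-0.02  0.06  0.05] w 0.527
tcp station mm [-43.8  96.8  87.7] angle est 1.237 r 46.4
t: 13.35
eef_pos: [0.4239, 0.2955, 0.0912]
tool_rot: [-0.001, 0.869, 0.495, 0.001]
contact_force: [-3.2, -0.6, 6.1]
gripper_width: 0.179
q [ 0.13  0.69 -1.13  2.    0.78  0.97 -1.95] knob [0.4235 0.2949 0.088 ]
t 13.35 pos [0.4239 0.2955 0.0912] REL mm [-0.7 -0.   3.2] deg [ 0.02 -0.18 -0.48] | 0.003 0.5 F [-3.2 -0.6  6.1] M [-0.06  0.66 -0.03] w 0.179
tcp station mm [-42.4  98.8  91.2] angle est 1.269 r 44.4
```

```bash
cat > arc.py <<'E'
import sys
from H import *
from station import status
ST=(.4760,.2015,.1005); Rs=R.from_euler('z',ST[2])
o=status.get_obs(); Rc=rq(o["tool_rot"])
for th in map(float,sys.argv[1:]):
    k=Rs.apply([-.045*np.sin(th),.112-.045*np.cos(th),0])+[ST[0],ST[1],.0915]
    print(th,(Rc.inv().apply(k-o["eef_pos"])*1e3).round(1))
E
python3 arc.py 1.25 1.15 1.05 .95 .85 .75
```

```text
1.25 [-0.9  0.4 -0.3]
1.15 [-3.4  4.2 -0.3]
1.05 [-5.4  8.2 -0.3]
0.95 [-7.  12.4 -0.3]
0.85 [-8.1 16.7 -0.3]
0.75 [-8.9 21.2 -0.3]
```

```bash
python3 -m jog '-0.0027 0.0042 -0.002 0 0 0 0.01; -0.0047 0.0082 -0.002 0 0 0 0.01; -0.0063 0.0124 -0.002 0 0 0 0.01; -0.0074 0.0167 -0.002 0 0 0 0.01; -0.0082 0.0212 -0.002 0 0 0 0.01' && python3 l.py .75 .0915 && python3 arc.py .65 .55 .45 .35 .25 .15 .05 0
```

```text
t: 13.85
eef_pos: [0.436, 0.2755, 0.0917]
tool_rot: [0.0, 0.869, 0.495, -0.002]
contact_force: [-9.0, -3.2, 2.9]
gripper_width: 0.177
q [ 0.17  0.7  -1.14  2.    0.78  0.97 -1.9 ] knob [0.4375 0.2771 0.0915]
t 13.85 pos [0.436  0.2755 0.0917] REL mm [2.2 0.5 0.2] deg [-0.08  0.16 -0.46] | 0.002 0.5 F [-9.  -3.2  2.9] M [-0.53  1.84  0.23] w 0.177
tcp station mm [-32.4  77.6  91.7] angle est 0.755 r 47.2
0.65 [1.9 5.  0.2]
0.55 [2.1 9.5 0.1]
0.45 [ 2.7 13.9  0.1]
0.35 [ 3.7 18.3  0.1]
0.25 [ 5.2 22.6  0.1]
0.15 [ 7.1 26.6  0.1]
0.05 [ 9.4 30.5  0.1]
0.0 [10.7 32.3  0.1]
```

```bash
python3 -m jog '0.0019 0.005 0 0 0 0 0.01; 0.0021 0.0095 0 0 0 0 0.01; 0.0027 0.0139 0 0 0 0 0.01; 0.0037 0.0183 0 0 0 0 0.01; 0.0052 0.0226 0 0 0 0 0.01' && python3 l.py .25 .0915 && python3 arc.py .15 .05 0 -.05
```

```text
t: 14.35
eef_pos: [0.459, 0.2685, 0.0917]
tool_rot: [0.0, 0.869, 0.494, -0.001]
contact_force: [-6.1, -1.0, -2.0]
gripper_width: 0.176
q [ 0.19  0.71 -1.12  1.96  0.78  0.99 -1.86] knob [0.4581 0.2684 0.0915]
t 14.35 pos [0.459  0.2685 0.0917] REL mm [-0.6 -0.8  0.3] deg [-0.03  0.08 -0.49] | 0.001 0.5 F [-6.1 -1.  -2. ] M [-0.19  1.33  0.23] w 0.176
tcp station mm [-10.2  68.4  91.7] angle est 0.229 r 44.8
0.15 [1.3 3.3 0.2]
0.05 [3.6 7.2 0.2]
0.0 [4.9 9.  0.2]
-0.05 [ 6.3 10.8  0.2]
```

```bash
python3 -m jog '0.0013 0.0033 0 0 0 0 0.01; 0.0036 0.0072 0 0 0 0 0.01; 0.005 0.009 0 0 0 0 0.01; 0.005 0.009 0 0 0 0 0.01' && python3 l.py 0 .0915 && python3 arc.py 0 -.05 -.1
```

```text
t: 14.75
eef_pos: [0.4683, 0.268, 0.0917]
tool_rot: [0.0, 0.869, 0.494, -0.002]
contact_force: [-8.4, -3.0, 3.9]
gripper_width: 0.178
q [ 0.19  0.72 -1.12  1.94  0.78  1.   -1.84] knob [0.4693 0.2682 0.0915]
t 14.75 pos [0.4683 0.268  0.0917] REL mm [0.7 0.8 0.2] deg [-0.08  0.2  -0.49] | 0.001 0.5 F [-8.4 -3.   3.9] M [-0.61  1.91  0.1 ] w 0.178
tcp station mm [-1.  66.9 91.7] angle est 0.023 r 45.1
0.0 [0.7 0.8 0.2]
-0.05 [2.1 2.6 0.2]
-0.1 [3.5 4.3 0.2]
```

```bash
python3 -m jog '0.0008 0.001 0 0 0 0 0.01; 0.0016 0.002 0 0 0 0 0.01; 0.0016 0.002 0 0 0 0 0.01' && python3 l.py 0 .0915 && python3 -m jog '0.0008 0.001 0 0 0 0 0.01; 0.0016 0.002 0 0 0 0 0.01; 0.0016 0.002 0 0 0 0 0.01' && python3 l.py 0 .0915
```

```text
t: 15.05
eef_pos: [0.4684, 0.2679, 0.0916]
tool_rot: [0.0, 0.869, 0.495, -0.004]
contact_force: [-15.9, -6.2, 9.1]
gripper_width: 0.178
q [ 0.19  0.73 -1.12  1.94  0.78  1.01 -1.84] knob [0.4693 0.2682 0.0915]
t 15.05 pos [0.4684 0.2679 0.0916] REL mm [0.6 0.6 0.1] deg [-0.18  0.4  -0.42] | 0.001 0.6 F [-15.9  -6.2   9.1] M [-1.12  3.31  0.16] w 0.178
tcp station mm [-0.9 66.9 91.6] angle est 0.019 r 45.1
t: 15.35
eef_pos: [0.4687, 0.2682, 0.0914]
tool_rot: [0.0, 0.869, 0.495, -0.005]
contact_force: [-22.0, -7.1, 13.3]
gripper_width: 0.177
q [ 0.19  0.73 -1.12  1.94  0.78  1.01 -1.83] knob [0.4693 0.2682 0.0915]
t 15.35 pos [0.4687 0.2682 0.0914] REL mm [ 0.2  0.5 -0.1] deg [-0.3   0.55 -0.35] | 0.001 0.7 F [-22.   -7.1  13.3] M [-1.32  4.57  0.09] w 0.177
tcp station mm [-0.6 67.1 91.4] angle est 0.012 r 44.9
```

```bash
python3 -m jog '-0.0014 -0.0018 -0.0015 0 0 0 0.01; -0.0014 -0.0018 -0.0015 0 0 0 0.01' && python3 l.py 0 .0915 && python3 -m jog '0 0 0 0 0 0 0.045; 0 0 0 0 0 0 0.045; 0 0 0 0 0 0 0.045; 0 0 0 0 0 0 0.045' && python3 l.py 0 .0915
```

```text
t: 15.55
eef_pos: [0.4685, 0.2683, 0.0918]
tool_rot: [-0.001, 0.869, 0.495, -0.004]
contact_force: [-12.2, -0.1, -6.5]
gripper_width: 0.176
q [ 0.19  0.73 -1.12  1.94  0.78  1.01 -1.84] knob [0.4693 0.2682 0.0915]
t 15.55 pos [0.4685 0.2683 0.0918] REL mm [0.3 0.7 0.3] deg [-0.26  0.32 -0.39] | 0.001 0.6 F [-12.2  -0.1  -6.5] M [0.08 2.56 0.06] w 0.176
tcp station mm [-0.8 67.2 91.8] angle est 0.017 r 44.8
t: 15.95
eef_pos: [0.4741, 0.2698, 0.094]
tool_rot: [-0.0, 0.869, 0.494, 0.001]
contact_force: [-1.0, -0.0, 0.1]
gripper_width: 0.527
q [ 0.19  0.72 -1.12  1.93  0.79  1.   -1.84] knob [0.4693 0.2682 0.0915]
t 15.95 pos [0.4741 0.2698 0.094 ] REL mm [-3.9 -3.3  2.5] deg [ 0.06 -0.14 -0.56] | 0.006 0.6 F [-1.  -0.   0.1] M [ 0.02 -0.03  0.01] w 0.527
tcp station mm [ 5.  68.2 94. ] angle est -0.113 r 44.1
```

```bash
python3 -m jog '0 0 -0.02 0 0 0 0.045; 0 0 -0.05 0 0 0 0.045; 0 0 -0.1 0 0 0 0.045; 0 0 -0.14 0 0 0 0.045; 0 0 -0.14 0 0 0 0.045'
python3 - <<'E'
from station import eyes,status
import cv2,pickle
for n in ["wrist","scene","top"]:
    r=eyes.read_camera(n); pickle.dump(r,open(f"{n}9.pkl","wb")); cv2.imwrite(f"pics/{n}9.png",r["image"][:,:,::-1])
def z(im,x0,y0,w,h,s): return cv2.resize(im[y0:y0+h,x0:x0+w],None,fx=s,fy=s,interpolation=cv2.INTER_CUBIC)
im=cv2.imread("pics/scene9.png"); cv2.imwrite("pics/s9.png",z(im,264,125,72,70,10))
E
```

```text
t: 16.45
eef_pos: [0.4751, 0.2725, 0.2393]
tool_rot: [-0.001, 0.869, 0.494, 0.005]
contact_force: [0.2, -0.0, -0.3]
gripper_width: 0.525
```

View pics/s9.png

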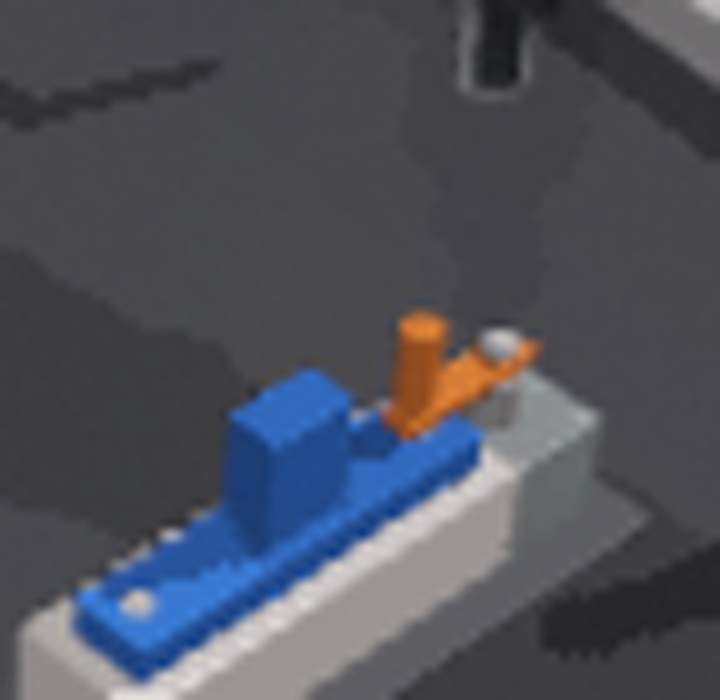

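View pics/wrist9.png

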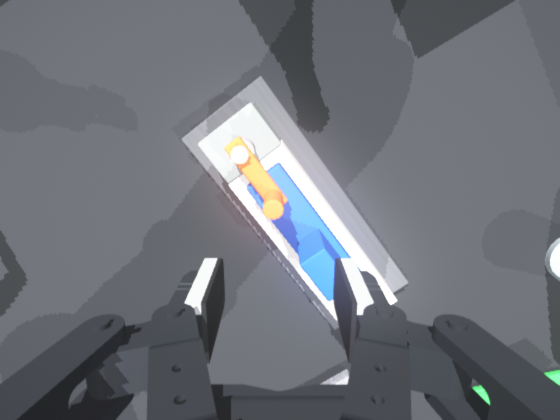

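Run:
```python
import cv2
for n,b in (("wrist9",(215,120,100,110)),):
    im=cv2.imread(f"pics/{n}.png"); x,y,w,h=b; cv2.imwrite("pics/w9z.png",cv2.resize(im[y:y+h,x:x+w],None,fx=6,fy=6,interpolation=cv2.INTER_CUBIC))
from H import *
S=CAM["scene"]; Rs=R.from_euler('z',-.1005)
for n,c in (("scene",unproj(S,zm((424,325),10,264,125),.115)[0]),):
    e=Rs.apply(c-[.4757,.2014,0])*1e3; print(n,c.round(4),e.round(1),np.arctan2(-e[0],112-e[1]))
```

```text
scene [0.467 0.269 0.115] [ -1.8  68.1 115. ] 0.04179071000775624
```

View pics/w9z.png

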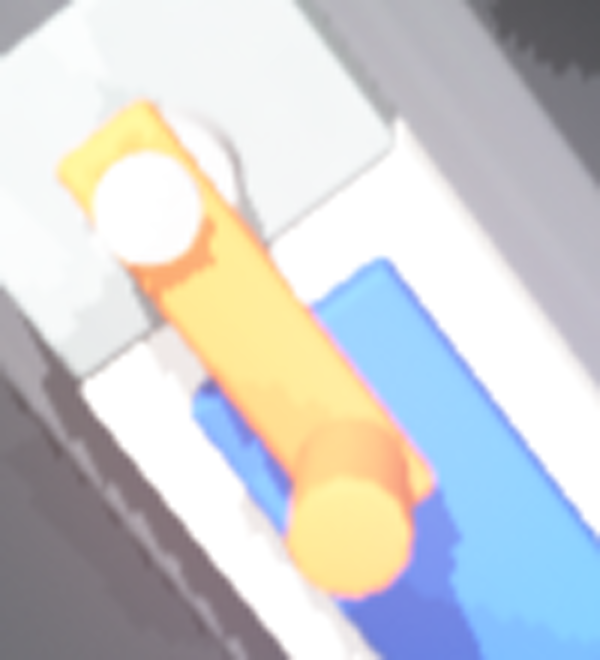

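View pics/top9.png

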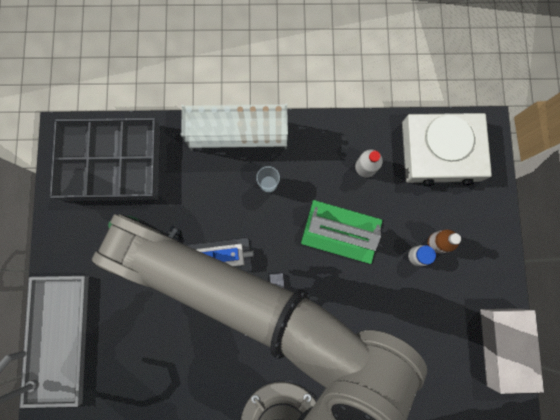

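Run:
```python
from H import *
from station import status
o=status.get_obs(); rel([.47,-.1,.3],rq(o["tool_rot"]),o)
```

```text
t 16.6 pos [0.4732 0.2691 0.2332] REL mm [-318.7  186.2  -67. ] deg [0. 0. 0.] | 0.375 0.0 F [-0.7 -0.3 -0.4] M [-0.04  0.    0.06] w 0.527
```

```bash
python3 -m jog '0 0 -0.04 0 0 0 0.045; -0.08 0.046 -0.067 0 0 0 0.045; -0.16 0.093 -0.067 0 0 0 0.045; -0.24 0.14 -0.067 0 0 0 0.045; -0.318 0.186 -0.067 0 0 0 0.045' && python3 -m jog '0 0 0 0 0 0 0.045; 0 0 0 0 0 0 0.045;0 0 0 0 0 0 0.045'
python3 - <<'E'
from station import eyes,status
import cv2,pickle
for n in ["scene","top"]:
    r=eyes.read_camera(n); cv2.imwrite(f"pics/{n}10.png",r["image"][:,:,::-1])
def z(im,x0,y0,w,h,s): return cv2.resize(im[y0:y0+h,x0:x0+w],None,fx=s,fy=s,interpolation=cv2.INTER_CUBIC)
im=cv2.imread("pics/top10.png"); cv2.imwrite("pics/t10.png",z(im,150,230,110,60,7))
E
```

```text
t: 17.1
eef_pos: [0.4704, 0.0695, 0.2945]
tool_rot: [-0.001, 0.869, 0.494, -0.0]
contact_force: [1.7, 0.5, -0.5]
gripper_width: 0.524
t: 17.4
eef_pos: [0.4707, 0.0728, 0.2951]
tool_rot: [-0.001, 0.869, 0.495, 0.0]
contact_force: [0.1, 0.6, -0.3]
gripper_width: 0.53
```

View pics/t10.png

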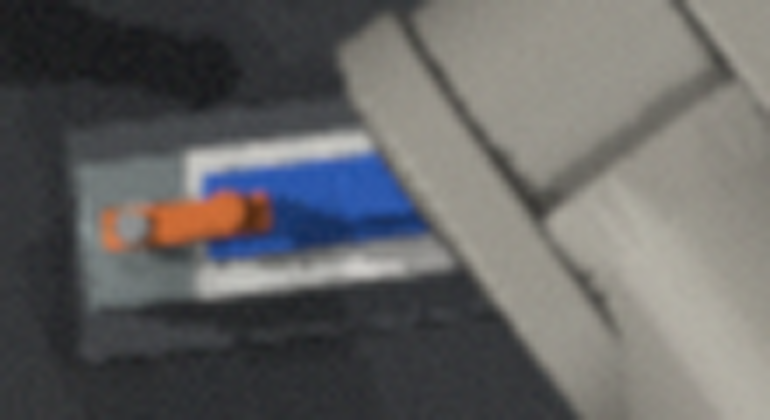

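View pics/scene10.png

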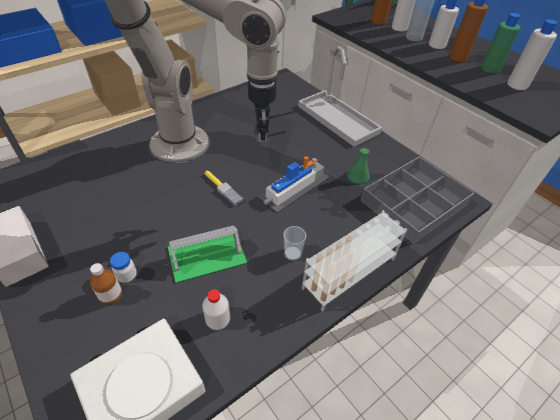

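Run:
```python
from H import *
T=CAM["top"]; c=unproj(T,zm((232,210),7,150,230),.115)[0]; p=unproj(T,zm((132,224),7,150,230),.083)[0]
d=R.from_euler('z',-.1015).apply(c-p)*1e3; print(d.round(1),np.arctan2(-d[0],-d[1]).round(3))
from station import workorder
print(workorder.hand_in())
```

```text
[ -1.3 -47.   32. ] 0.027
the job is handed in; nothing more can be done
None
```

The manifold is on the wash station with its bar flat on the block, and the latch is closed against its stop. I handed the job in at about 17.5 s with the gripper open and clear of everything.

**Manifold:** I gripped the block, pulled it out along its 0.6 rad lean and carried it over to the station. It went down freely through the wells until it met firm contact at about 14 N. That contact came about 2.7 mm below where the camera measurement predicted. I put this down to error in that measurement, because the pictures show the bar flush on the block.

**Latch:** I held the knob lightly and swung it round the arc. At the end, up to about 22 N of push moved it no further. Afterwards the top, scene and kinematic readings put the angle at about 0.03, 0.04 and 0.01–0.02 rad. That is zero within measurement error, and in the last close-up the arm lies parallel to the bar.

**Bystanders:** in the last overall pictures the beaker, bottles, jar and flask stand where they were. I checked this by eye and did not measure them.

**Where checks disagreed:**
- My first approach at the full 0.6 rad tilt ran into joint limits. I gripped with the tool tilted 0.4 rad instead and still pulled along the lean.
- The cameras disagreed by 2–3 mm on where the station was. I took a middle value, and the nozzles entered without contact force.

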